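Hang the varnished work to dry and start the fan

TASK

Hang the wide wooden hanger with its two hooks over the drying rail, then hang every plaque holder by its hook from the hanger's lower bar, one to a loop, and hang every wooden hoop by its rim over the high J-hook. Only when all of that is hanging, start the drying fan by sliding its switch all the way to its end stop, away from the robot. Leave the glue bottle, the tin and the brush where they are.

Things in the scene. Friction and masses are not known exactly. Their poses are not given: they have to be found in the camera images.
- rail_mid (a point): Fixed drying stand: square steel bar, 12 x 12 mm, along the stand's y between two posts 330 mm apart. This point: middle of the bar's top face, 285 mm above the table. x points away from the robot, z up. The posts end level with the bar; each has a 90 x 50 x 12 mm foot.
- jhook_root (a point): Fixed post (16 mm thick, 303 mm high, 110 mm round foot) with a J-hook of 10 mm rod: from the post 115 mm level along -x of this frame (towards the robot), then up; its tip, 124 mm out, ends 23 mm above the rod's top. This point: on the post's axis, at the height of the rod's top (300 mm). It takes two hoops, one behind the other.
- upper_mid (a point): Wide wooden hanger (loose, 0.45 kg), standing on the table: 226 mm wide in y, 172 mm high, end feet x -28 to +32 mm. This point: middle of its width, 62.5 mm above its underside. x points to its back, z up. Below it: a lower bar 12 x 12 mm (x = 0, top 50.5 mm below this point) and a beam (underside 5.5 mm below), forming three open loops.
- upper_hooks (a point): Midway between the hanger's two strip-steel hooks (24 mm wide, at y = -85 and +85 mm), at the underside of their tops, where they rest on the bar: 125 mm above the hanger's underside, x = 0. Gap 24 mm in x. They open downward: necks at the front (-x), tips 14 mm down at the back; pass the tips over the bar from its front, then lower.
- upper_board (a point): Centre of the hanger's grip board, to be gripped across its thickness: board 10 mm thick in x, 44 mm wide in y, its top 17 mm above this point. This point is 30 mm above the hook tops' underside and 17 mm in front (-x) of it, so gripped here the fingertips stay above the rail.
- loop1 (a point): Middle of the lower bar's top face in the hanger's loop on the +y side (70 mm from the hanger's middle). Moves with the hanger and has its axes. Bar 12 mm deep in x; the loop is open 45 mm above this point and 31 mm or more to either side (8 mm uprights between loops).
- loop2 (a point): The same in the middle loop.
- loop3 (a point): The same in the loop on the -y side (70 mm from the middle).
- holder1_mid (a point): Plaque holder 1, of up to three identical ones (loose, 0.2 kg; None if absent), standing on the table. This point: in its plaque, 65 mm above its underside. x points to its back, z up. Dark plaque 48 mm wide in y, 10 mm deep, top 15 mm above this point; steel foot plate x -50 to +60 mm. A rod leads forward (-x) to its grip paddle.
- holder2_mid (a point): Plaque holder 2, same as holder 1.
- holder3_mid (a point): Plaque holder 3, same as holder 1.
- holder1_hook (a point): Top of holder 1's strip-steel hook (20 mm wide in y, 4 mm thick): the underside, where it rests on a bar; 130 mm above the holder's underside, straight above its middle. Gap 24 mm in x, centred here. Opens downward: neck at the front (-x), tip 14 mm down at the back; pass the tip through a loop from its front, over the bar, then lower.
- holder1_paddle (a point): Grip point on holder 1's upright grip paddle: 80 mm in front (-x) of the holder's middle and 97 mm above its underside. The paddle is 30 mm long in x, 10 mm thick in y, from 31 mm below this point to 21 mm above it. Gripped here from above, the gripper stays in front of the hanger and above the other holders' hooks.
- hoop1_mid (a point): Bentwood hoop 1, of up to two identical ones (loose, 0.09 kg; None if absent), upright in a slot of a plywood rack (fences 55 mm high). This point: its centre, 85 mm above the table at the start. Outer diameter 150, inner 126, 14 mm thick along its axis, which is this frame's x. Gripped some 40 degrees beside its top, the top is free for the hook.
- hoop2_mid (a point): Bentwood hoop 2, same as hoop 1.
- fan_slide (a joint): The fan's slide switch: 0 = off, at the end nearer the robot; 0.09 m = fully on, at the end stop. It stays where it is left (about 2 N friction).
- fan_slide_grip (a point): Black slide grip on the foot of the grey drying fan: 30 mm long in x, 22 mm wide in y, 42 mm high. This point: 15 mm below its top, 52 mm above the table. It slides along +x of this frame (away from the robot). The fan's foot is 24 mm high, 60 mm wide; its 235 mm high head stands 190 mm off to the -y side.
- glue: White glue bottle, 60 mm across, 150 mm high, origin under its base. A bystander, leave alone.
- tin: Tin, 84 mm across, 90 mm high, origin under its base. A bystander, leave alone.
- brush: Brush lying on the table, 190 mm long. A bystander, leave alone.
- holder2_hook (a point): Underside of the top of holder 2's hook, as for holder 1.
- holder2_paddle (a point): Grip point on holder 2's grip paddle, as for holder 1.
- holder3_hook (a point): Underside of the top of holder 3's hook, as for holder 1.
- holder3_paddle (a point): Grip point on holder 3's grip paddle, as for holder 1.
Not all that is in view belongs to the job. What is shaped like the part that bears upper_mid but blue is not meant.

How it is judged (in metres and radians):
On the way, in this order (a step that is already met when the one before it is completed fails the run):
1. the wide hanger hangs on the rail by its two hooks (x of upper_mid in the frame of rail_mid between -0.015 and 0.015 m and y of upper_mid in the frame of rail_mid between -0.06 and 0.06 m and z of upper_mid in the frame of rail_mid between -0.0705 and -0.0545 m and angle between upper_mid's own z axis and vertical below 0.2 rad), for 0.2 s.
2. every plaque holder hangs from the hanger's lower bar and every hoop hangs on the J-hook (all of step 1 and x of holder1_hook in the frame of upper_mid between -0.02 and 0.02 m and y of holder1_hook in the frame of upper_mid between -0.105 and 0.105 m and z of holder1_hook in the frame of upper_mid between -0.0605 and -0.0415 m and angle between each of holder1_hook, holder2_hook, holder3_hook's own z axis and vertical below 0.5 rad and x of holder2_hook in the frame of upper_mid between -0.02 and 0.02 m and y of holder2_hook in the frame of upper_mid between -0.105 and 0.105 m and z of holder2_hook in the frame of upper_mid between -0.0605 and -0.0415 m and x of holder3_hook in the frame of upper_mid between -0.02 and 0.02 m and y of holder3_hook in the frame of upper_mid between -0.105 and 0.105 m and z of holder3_hook in the frame of upper_mid between -0.0605 and -0.0415 m and x of hoop1_mid in the frame of jhook_root between -0.12 and -0.005 m and y of hoop1_mid in the frame of jhook_root between -0.025 and 0.025 m and z of hoop1_mid in the frame of jhook_root between -0.073 and -0.054 m and x of hoop2_mid in the frame of jhook_root between -0.12 and -0.005 m and y of hoop2_mid in the frame of jhook_root between -0.025 and 0.025 m and z of hoop2_mid in the frame of jhook_root between -0.073 and -0.054 m), for 0.2 s.
3. the fan's slide is at its end stop (value of joint fan_slide above 0.085 m), for 0.2 s.
At the end, for the whole second after the job is handed in: The hanger hangs on the rail, level within 0.2 rad; every holder hangs from its lower bar, tilted under 0.5 rad, hook within 9 mm of the bar's top; every hoop hangs with its rim on the J-hook's level rod; the fan slide is within 5 mm of its end stop; all released (all of step 2 and value of joint fan_slide above 0.085 m); the robot touches nothing.
It fails at once if the glue bottle, the tin or the brush is moved by more than 3 cm (distance of any of glue, tin, brush from where it was at the start of the episode above 0.03 m).
Of holder1, holder2, holder3 only 2 to 3 are there at a start; the rules pass over those that are not, and their reading is None.
Of hoop1, hoop2 only 1 to 2 are there at a start; the rules pass over those that are not, and their reading is None.
At some moment in a run one of holder1, holder2, holder3 may be knocked a few centimetres aside while the robot is not near it.
It also fails if it takes over 210 s, if anything falls off the work surface, if the arm or the gripper's body presses on something with over 40 N, if the wrist force passes 120 N, or if a joint passes its speed limit or range.

ROBOT

A 6-joint arm with a two-finger parallel gripper is mounted at the origin on the work surface. World frame = base frame: x ahead of the robot, y to its left, z up, the work surface at z = 0. Lengths are in m, angles in degrees, forces in N, time in s.
With the tool pointing down it reaches from about 0.35 to 0.875 m from the base axis. Payload 4.2 kg.
Tool frame: the origin (TCP) lies at the very end of the fingers, on their centre line; the grasp point (between the pads) lies 19 mm behind it; z points along the fingers, y is the line along which they close (so a half turn about z gives the same grasp; the last joint's range is limited). The gripper opens to 87 mm and grips with 3 to 60 N. Pads are 19 mm wide; open, the fingers measure 117 mm over their backs; the gripper's body (75 mm by 190 mm) begins 51 mm behind the grasp point.
Start: joints at [-55.027, 22.042, 0.453, 0, -68.411, -14.817], TCP at [0.215, -0.587, 0.223] pointing down, gripper open.
Joint ranges: [-179.83, 179.83], [-69.29, 118.12], [-61.27, 80.66], [-181.25, 117.63], [-171.15, -9.14], [-177.46, 177.46]. Speed limits (degrees/s): [159.86, 159.86, 180, 180, 180, 180].

INTERFACE

Orientations are given as a 3x3 rotation matrix whose columns are the frame's x, y, z axes.
In Python, from station import * gives the robot as it stands.
- The arm moves only by the shell command python3 -m pendant 'ROWS'. ROWS is JSON, a list of rows, each an object of numbers: "x", "y", "z": the shift along the world's x, y, z normalised to -1 to 1, where 1 is 250 mm; "rx", "ry", "rz": the turn, a rotation vector about the world's x, y, z normalised to -1 to 1, where 1 is 180 degrees; "claw": the opening, from 0 (shut) to 1 (fully open). A call has exactly 8 rows; each row is the pose to reach, as a shift and turn from the pose commanded when the call began, turning the shorter way round; what a row does not reach only later rows make up. A row lasts 1/8 s, in which the tool goes at most 62.5 mm and 10.7 degrees, less where a joint would pass 70% of its speed; a pose out of reach is approached as far as the arm can. A call with a number of a shift or a turn outside -1 to 1 is refused whole. A call with a gripper value outside its range is refused whole. The fingers move at their own pace and stop on an object; the grip force is fixed at half the most. Time passes only in rows, so rows that repeat a pose let the fingers close, or fill a call up. It gives the time, the measured TCP pose, the force, the opening and the grip force at its end, in the units of the state.
- sense(): the state, without advancing time (a new reading comes with each control period).
- capture(name): name is "scene" or "top" or "wrist"; returns a dict with "color" (420x560x3 uint8, red, green, blue), "mtx" (3x3 intrinsics, pixels), "world_to_cam" (4x4, takes a point from world to camera coordinates). Camera axes: x right, y up, looking along -z (the intrinsics and any distortion apply to the point x, -y, -z); pixel columns grow to the right and rows downward; lengths in m; the calibration is good to about 2 mm. The wrist camera is an equidistant fisheye: a pixel r from the principal point sees the ray r / f radians off the axis. A picture is of the moment at which its call begins. There is no depth.
- finish_job(): hands the job in; it is judged then, once.
Trained networks look in a picture, given as the dict that the camera call returned (one of the last four; its "shot" number tells which), for a name from the list of things; names that differ only in an ending like _2 or _b are one class to them, and where a whole thing is asked for, a point or a joint stands for the part that bears it (a point fixed in the world has none). Each returns a list of dicts, best first, with "conf" (0 to 1); they miss things now and then, are a little off and sometimes report something else, mostly with a low value. They report only what shows in the picture. A call takes as long as a camera call. They do not tell look-alikes from the thing itself.
- search_frame(picture, label): "centre" ([column, row] in pixels, amid what is visible of it).
- regions_of(picture, label): "region" (420x560 bool, what is visible of it) and "centre" ([column, row] in pixels, amid what is visible of it).
The state is a dict: "time_s": time; "joints": joint angles; "joint_velocities": joint speeds; "effort": joint torques, N m; "tcp_pos": TCP position; "ee_rot": TCP orientation; "wrist_force": force on the tool from outside, world axes, zero at the start; "moment": the same for the moment, N m; "gripper_width": opening from 0.0 (shut) to 1.0 (fully open); "gripper_force": force on a finger pad.
Only numpy, scipy, OpenCV 4.12 (cv2) and the standard library are available. Lean on these libraries where they do the work, as an engineer would, in place of code of your own. Each camera call takes 0.05 s, during which the arm holds its last target. There are 200 camera calls.

## Working session

There is one attempt and no reset: what is moved stays moved. The work goes in short steps, Python scripts to look and compute and a shell command to move; the robot and the scene stay as the last step left them, time stands still between calls to the robot, and variables do not carry over. Pictures are saved under pics/ and viewed, at most 14 in all, crops included, and the job is handed in when it is done.

```bash
ls; mkdir -p pics; cat > h.py <<'E'
from station import *
import numpy as np, cv2
def snap(name,fn=None):
    p=capture(name)
    if fn: cv2.imwrite('pics/'+fn,p['color'][:,:,::-1])
    return p
def ray(p,px,fish=False):
    K=np.array(p['mtx']);T=np.array(p['world_to_cam'])
    u=(px[0]-K[0,2])/K[0,0];v=(px[1]-K[1,2])/K[1,1]
    if fish:
        r=np.hypot(u,v);d=np.array([u/r*np.sin(r),-v/r*np.sin(r),-np.cos(r)]) if r>1e-9 else np.array([0,0,-1.])
    else: d=np.array([u,-v,-1.])
    R=T[:3,:3];o=-R.T@T[:3,3];d=R.T@d
    return o,d/np.linalg.norm(d)
def atz(p,px,z,fish=False):
    o,d=ray(p,px,fish);return o+d*(z-o[2])/d[2]
def proj(p,X,fish=False):
    K=np.array(p['mtx']);T=np.array(p['world_to_cam']);c=T[:3,:3]@np.array(X)+T[:3,3]
    x,y,z=c[0],-c[1],-c[2]
    if fish:
        r=np.hypot(x,y);t=np.arctan2(r,z);u,v=x/r*t,y/r*t
    else: u,v=x/z,y/z
    return np.array([K[0,0]*u+K[0,2],K[1,1]*v+K[1,2]])
E
python3 - <<'E'
from h import *
for n in ['scene','top']:
    p=snap(n,n+'0.png'); print(n,np.round(p['mtx'],1).tolist(),np.round(p['world_to_cam'],3).tolist())
    for l in ['upper_mid','upper_hooks','upper_board','loop1','holder1_mid','holder1_hook','holder1_paddle','hoop1_mid','rail_mid','jhook_root','fan_slide_grip','glue','tin','brush']:
        print(l,[(round(d['conf'],2),np.round(d['centre']).tolist()) for d in search_frame(p,l) if d['conf']>.2])
print(sense())
E
```

```text
pics
scene [[430.3, 0.0, 276.5], [0.0, 430.3, 200.6], [0.0, 0.0, 1.0]] [[0.828, 0.561, 0.004, -0.361], [-0.476, 0.699, 0.533, 0.148], [0.296, -0.444, 0.846, -1.457], [0.0, 0.0, 0.0, 1.0]]
upper_mid [(0.94, [257.0, 110.0]), (0.7, [280.0, 214.0]), (0.28, [305.0, 344.0])]
upper_hooks [(0.87, [276.0, 210.0]), (0.68, [256.0, 110.0]), (0.4, [188.0, 266.0])]
upper_board [(0.97, [258.0, 111.0]), (0.69, [278.0, 212.0])]
loop1 [(0.93, [259.0, 110.0]), (0.69, [279.0, 211.0])]
holder1_mid [(0.93, [338.0, 155.0])]
holder1_hook [(0.55, [336.0, 151.0])]
holder1_paddle [(0.93, [336.0, 153.0])]
hoop1_mid []
rail_mid [(0.63, [329.0, 219.0]), (0.27, [336.0, 151.0])]
jhook_root [(0.77, [401.0, 167.0]), (0.55, [329.0, 222.0])]
fan_slide_grip [(0.58, [178.0, 344.0])]
glue [(0.93, [304.0, 342.0]), (0.28, [278.0, 211.0])]
tin [(0.71, [392.0, 239.0])]
brush [(0.82, [353.0, 298.0]), (0.21, [278.0, 212.0])]
top [[497.4, 0.0, 285.5], [0.0, 497.4, 214.5], [0.0, 0.0, 1.0]] [[0.013, -1.0, -0.009, -0.013], [0.995, 0.012, 0.103, -0.484], [-0.103, -0.01, 0.995, -1.569], [0.0, 0.0, 0.0, 1.0]]
upper_mid [(0.69, [284.0,
[... 890 characters left out ...]
106948e+01, -1.48159673e+01]), 'joint_velocities': array([ 0.0641028 ,  0.00424644, -0.06662603,  0.00592469, -0.13576823,
        0.01241778]), 'effort': array([-6.11468076e-04, -3.90465868e+01,  1.87620717e+01,  4.22447205e+00,
        1.54024578e-02, -2.40718242e-05]), 'tcp_pos': array([ 0.21536812, -0.58670511,  0.22254806]), 'ee_rot': array([[-9.38766661e-01, -3.44553560e-01,  2.07926058e-05],
       [-3.44553560e-01,  9.38766661e-01,  2.06634685e-06],
       [-2.02313723e-05, -5.22434883e-06, -1.00000000e+00]]), 'wrist_force': array([ 0.10537346, -0.39486893, -0.35262295]), 'moment': array([0.02182138, 0.00663447, 0.02266122]), 'gripper_force': 0.0, 'gripper_width': 1.0020220853751207}
```

```bash
python3 - <<'E'
import cv2
for n in ['scene','top']:
    i=cv2.imread(f'pics/{n}0.png'); cv2.imwrite(f'pics/{n}0b.png',cv2.resize(i,(800,600),interpolation=cv2.INTER_CUBIC))
E
```

```text
(no output)
```

View pics/scene0b.png

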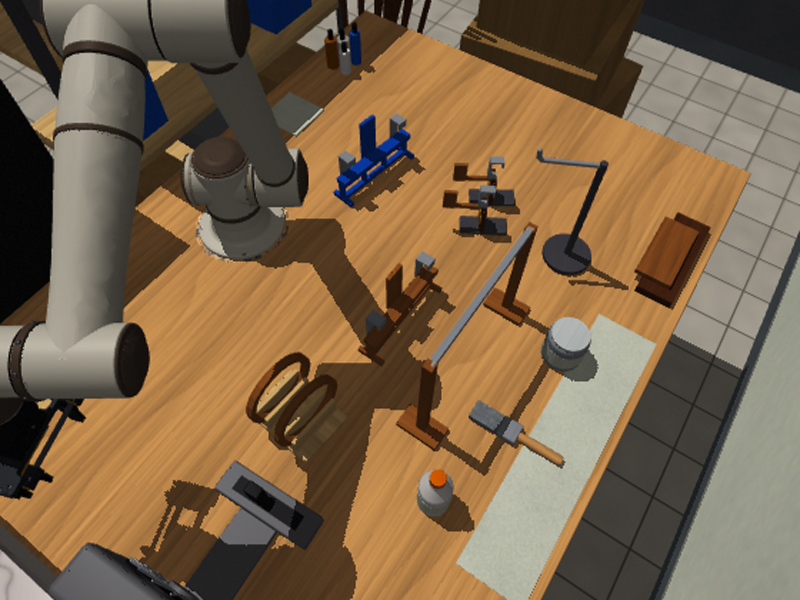

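View pics/top0b.png

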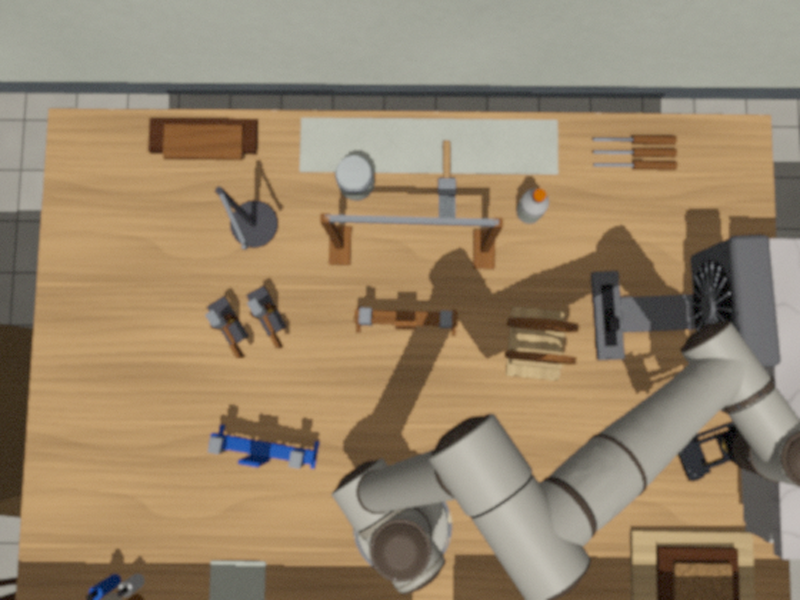

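The scene holds two holders (top-left), two hoops in the rack, the brown hanger in the middle and the blue decoy. The fan slide is at about (610,308) in the top view. I'll zoom the top view to pick pixels.

```bash
python3 - <<'E'
import cv2
i=cv2.imread('pics/top0.png')
a=cv2.resize(i[125:255,140:300],(800,650),interpolation=cv2.INTER_CUBIC)[:600]
cv2.imwrite('pics/topL.png',a)
b=cv2.resize(i[140:260,285:445],(800,600),interpolation=cv2.INTER_CUBIC)
cv2.imwrite('pics/topR.png',b)
E
```

```text
(no output)
```

View pics/topL.png

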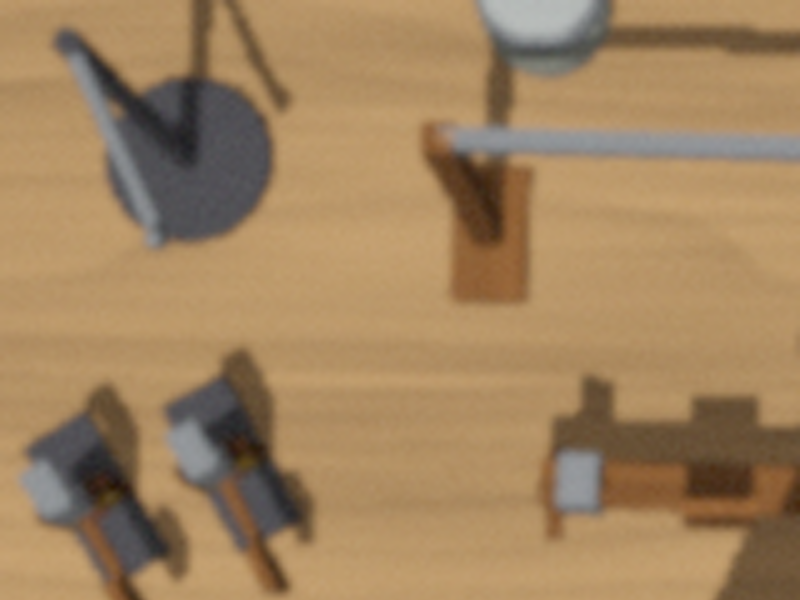

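View pics/topR.png

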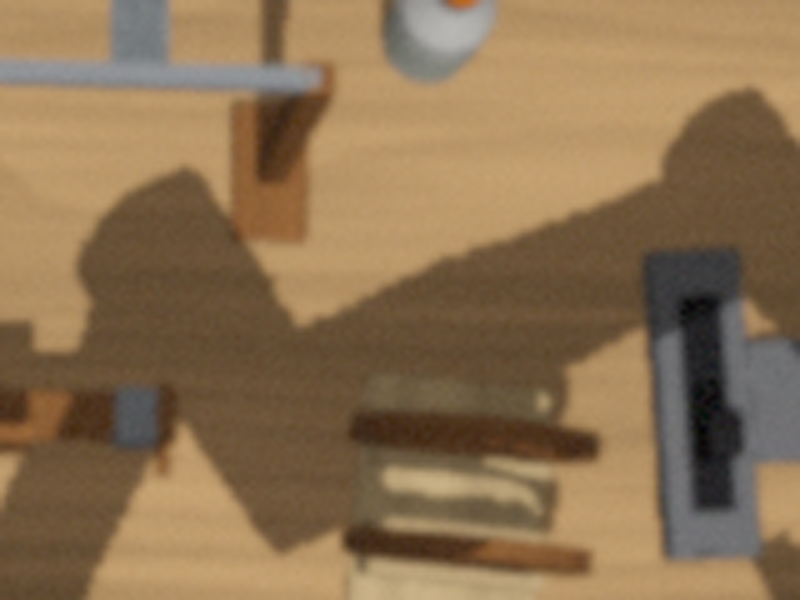

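```bash
python3 - <<'E'
from h import *
p=snap('top')
L=lambda u,v:((u+.5)/5+139.5,(v+.5)/5+124.5)
R=lambda u,v:((u+.5)/5+284.5,(v+.5)/5+139.5)
for n,q,z in [('jpost',L(68,40),.303),('jtip',L(155,235),.322),('jfoot',L(190,158),.01),('railL',L(440,138),.285),('railR',R(325,78),.285),
 ('hA',L(50,490),.134),('hB',L(197,452),.134),('hApad',L(118,590),.11),('hBpad',L(268,580),.118),('hgL',L(578,482),.129),('hgR',R(135,416),.129),
 ('hoop far l',R(352,428),.085),('hoop far r',R(598,443),.085),('near l',R(346,540),.085),('near r',R(590,560),.085),
 ('slot far',R(700,298),.024),('slot near',R(713,508),.024),('grip',R(728,432),.067)]:
    print(n,np.round(atz(p,q,z),4))
E
```

```text
jpost [0.6728 0.3494 0.303 ]
jtip [0.5631 0.2938 0.322 ]
jfoot [0.6735 0.3495 0.01  ]
railL [0.6252 0.1496 0.285 ]
railR [ 0.6204 -0.1815  0.285 ]
hA [0.4434 0.3973 0.134 ]
hB [0.4673 0.3101 0.134 ]
hApad [0.3853 0.3605 0.11  ]
hBpad [0.3921 0.2683 0.118 ]
hgL [0.4524 0.0822 0.129 ]
hgR [ 0.449  -0.0865  0.129 ]
hoop far l [ 0.447  -0.2218  0.085 ]
hoop far r [ 0.4395 -0.3725  0.085 ]
near l [ 0.3782 -0.218   0.085 ]
near r [ 0.3678 -0.3668  0.085 ]
slot far [ 0.5384 -0.4529  0.024 ]
slot near [ 0.4037 -0.459   0.024 ]
grip [ 0.4487 -0.4573  0.067 ]
```

```bash

python3 -m pendant '[{"x":0.1,"y":0.25,"z":0.15,"rz":0.04,"claw":1},{"x":0.2,"y":0.5,"z":0.3,"rz":0.08,"claw":1},{"x":0.3,"y":0.75,"z":0.3,"rz":0.12,"claw":1},{"x":0.44,"y":1,"z":0.3,"rz":0.1667,"claw":1},{"x":0.44,"y":1,"z":0.3,"rz":0.1667,"claw":1},{"x":0.44,"y":1,"z":0.3,"rz":0.1667,"claw":1},{"x":0.44,"y":1,"z":0.3,"rz":0.1667,"claw":1},{"x":0.44,"y":1,"z":0.3,"rz":0.1667,"claw":1}]'
python3 -m pendant '[{"x":0.1,"y":0.25,"rz":0.05,"claw":1},{"x":0.2,"y":0.5,"rz":0.1,"claw":1},{"x":0.3,"y":0.75,"rz":0.15,"claw":1},{"x":0.43,"y":1,"rz":0.2147,"claw":1},{"x":0.43,"y":1,"rz":0.2147,"claw":1},{"x":0.43,"y":1,"rz":0.2147,"claw":1},{"x":0.43,"y":1,"rz":0.2147,"claw":1},{"x":0.43,"y":1,"rz":0.2147,"claw":1}]'
python3 -m pendant '[{"y":0.17,"claw":1},{"y":0.34,"claw":1},{"y":0.34,"claw":1},{"y":0.34,"claw":1},{"y":0.34,"claw":1},{"y":0.34,"claw":1},{"y":0.34,"claw":1},{"y":0.34,"claw":1}]'
python3 - <<'E'
from h import *
s=sense();print(s['tcp_pos'],s['ee_rot'],s['joints'],s['time_s'])
p=snap('wrist','w1.png');print(np.array(p['mtx']).round(1).tolist())
print(proj(p,[.434,-.002,.172],True),proj(p,[.4524,.0822,.129],True),proj(p,[.449,-.0865,.129],True))
E
```

```text
[ 0.21537631 -0.5866721   0.22254728] [[-9.38752203e-01 -3.44592951e-01  6.92643243e-06]
 [-3.44592950e-01  9.38752202e-01  5.09834963e-05]
 [-2.40707571e-05  4.54740696e-05 -9.99999999e-01]] [-5.50271278e+01  2.20408534e+01  4.51759197e-01 -2.15038296e-03
 -6.84130720e+01 -1.48151311e+01] 1.55
[[325.2, 0.0, 280.3], [0.0, 325.2, 204.1], [0.0, 0.0, 1.0]]
[547.27868568 433.40103053] [550.81390594 422.08972763] [506.84918911 425.83647034]$[0]: bad value
$[0]: bad value
$[0]: bad value
```

View pics/w1.png

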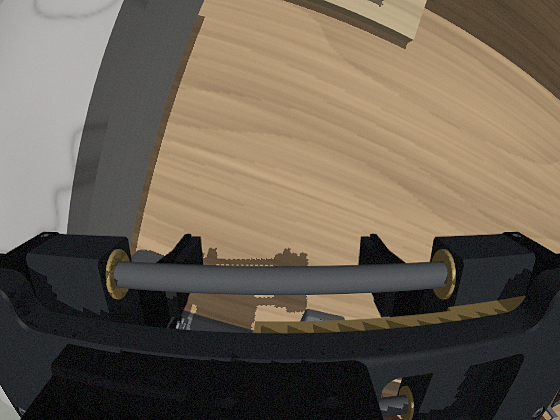

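The rows were refused, apparently because every row needs all its keys. The picture is from the start pose and shows the fingers along the bottom edge (rows 230-330). I'll resend with full rows.

```bash

python3 -m pendant '[{"x":0.1,"y":0.25,"z":0.15,"rx":0,"ry":0,"rz":0.04,"claw":1},{"x":0.2,"y":0.5,"z":0.3,"rx":0,"ry":0,"rz":0.08,"claw":1},{"x":0.3,"y":0.75,"z":0.3,"rx":0,"ry":0,"rz":0.12,"claw":1},{"x":0.44,"y":1,"z":0.3,"rx":0,"ry":0,"rz":0.1667,"claw":1},{"x":0.44,"y":1,"z":0.3,"rx":0,"ry":0,"rz":0.1667,"claw":1},{"x":0.44,"y":1,"z":0.3,"rx":0,"ry":0,"rz":0.1667,"claw":1},{"x":0.44,"y":1,"z":0.3,"rx":0,"ry":0,"rz":0.1667,"claw":1},{"x":0.44,"y":1,"z":0.3,"rx":0,"ry":0,"rz":0.1667,"claw":1}]' &&
python3 -m pendant '[{"x":0.1,"y":0.25,"z":0,"rx":0,"ry":0,"rz":0.05,"claw":1},{"x":0.2,"y":0.5,"z":0,"rx":0,"ry":0,"rz":0.1,"claw":1},{"x":0.3,"y":0.75,"z":0,"rx":0,"ry":0,"rz":0.15,"claw":1},{"x":0.43,"y":1,"z":0,"rx":0,"ry":0,"rz":0.2147,"claw":1},{"x":0.43,"y":1,"z":0,"rx":0,"ry":0,"rz":0.2147,"claw":1},{"x":0.43,"y":1,"z":0,"rx":0,"ry":0,"rz":0.2147,"claw":1},{"x":0.43,"y":1,"z":0,"rx":0,"ry":0,"rz":0.2147,"claw":1},{"x":0.43,"y":1,"z":0,"rx":0,"ry":0,"rz":0.2147,"claw":1}]' &&
python3 -m pendant '[{"x":0,"y":0.17,"z":0,"rx":0,"ry":0,"rz":0,"claw":1},{"x":0,"y":0.34,"z":0,"rx":0,"ry":0,"rz":0,"claw":1},{"x":0,"y":0.34,"z":0,"rx":0,"ry":0,"rz":0,"claw":1},{"x":0,"y":0.34,"z":0,"rx":0,"ry":0,"rz":0,"claw":1},{"x":0,"y":0.34,"z":0,"rx":0,"ry":0,"rz":0,"claw":1},{"x":0,"y":0.34,"z":0,"rx":0,"ry":0,"rz":0,"claw":1},{"x":0,"y":0.34,"z":0,"rx":0,"ry":0,"rz":0,"claw":1},{"x":0,"y":0.34,"z":0,"rx":0,"ry":0,"rz":0,"claw":1}]'
python3 - <<'E'
from h import *
s=sense();print(s['tcp_pos'],s['ee_rot'],s['joints'],s['time_s'])
p=snap('wrist','w2.png')
print(proj(p,[.434,-.002,.172],True),proj(p,[.4524,.0822,.129],True),proj(p,[.449,-.0865,.129],True))
print(proj(p,[.6252,.1496,.285],True),proj(p,[.6204,-.1815,.285],True))
E
```

```text
time_s: 2.6
tcp_pos: [0.325, -0.3374, 0.2973]
ee_rot: [[-0.642, -0.767, -0.001], [-0.767, 0.642, 0.0], [0.0, 0.001, -1.0]]
wrist_force: [-0.7, 0.1, -0.2]
gripper_width: 0.998
gripper_force: 0.0
time_s: 3.6
tcp_pos: [0.4325, -0.0879, 0.2975]
ee_rot: [[-0.023, -1.0, -0.0], [-1.0, 0.023, -0.0], [0.0, 0.0, -1.0]]
wrist_force: [0.9, 0.4, 0.2]
gripper_width: 1.001
gripper_force: 0.0
time_s: 4.6
tcp_pos: [0.4329, -0.0019, 0.2976]
ee_rot: [[-0.021, -1.0, -0.0], [-1.0, 0.021, -0.0], [0.0, 0.0, -1.0]]
wrist_force: [0.1, 0.8, -0.2]
gripper_width: 0.997
gripper_force: 0.0
[ 0.43289075 -0.00191768  0.29755341] [[-2.12410946e-02 -9.99774382e-01 -8.11041326e-06]
 [-9.99774381e-01  2.12410950e-02 -5.57427869e-05]
 [ 5.59024844e-05  6.92454558e-06 -9.99999998e-01]] [ 2.14110711e+01 -1.62680182e-01 -1.69026018e+01  2.92781778e-03
 -7.32616769e+01 -2.26290309e+01] 4.6
[278.12765996 198.01792255] [263.66510684 261.69968095] [261.67003033 106.57854136]
[ 78.02882602 389.54595358] [11.32887445  0.50939131]
```

View pics/w2.png

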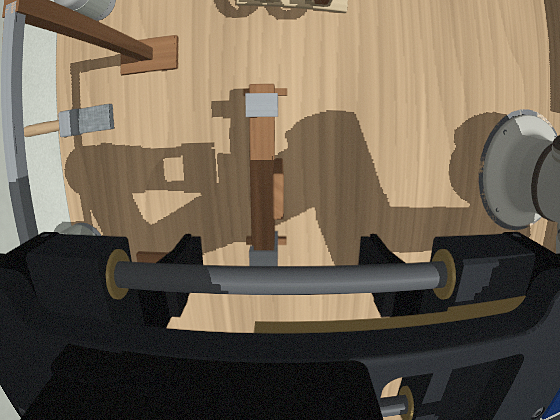

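The hanger is centred under the tool, and its hooks at (262,104) and (263,255) match the prediction. I'll descend and grip.

```bash

python3 -m pendant '[{"x":0.004,"y":0,"z":-0.15,"rx":0,"ry":0,"rz":0,"claw":0.6},{"x":0.004,"y":0,"z":-0.3,"rx":0,"ry":0,"rz":0,"claw":0.6},{"x":0.004,"y":0,"z":-0.45,"rx":0,"ry":0,"rz":0,"claw":0.6},{"x":0.004,"y":0,"z":-0.55,"rx":0,"ry":0,"rz":0,"claw":0.6},{"x":0.004,"y":0,"z":-0.646,"rx":0,"ry":0,"rz":0,"claw":0.6},{"x":0.004,"y":0,"z":-0.646,"rx":0,"ry":0,"rz":0,"claw":0.3},{"x":0.004,"y":0,"z":-0.646,"rx":0,"ry":0,"rz":0,"claw":0},{"x":0.004,"y":0,"z":-0.646,"rx":0,"ry":0,"rz":0,"claw":0}]'
python3 -m pendant '[{"x":0,"y":0,"z":0,"rx":0,"ry":0,"rz":0,"claw":0},{"x":0,"y":0,"z":0,"rx":0,"ry":0,"rz":0,"claw":0},{"x":0,"y":0,"z":0.04,"rx":0,"ry":0,"rz":0,"claw":0},{"x":0,"y":0,"z":0.08,"rx":0,"ry":0,"rz":0,"claw":0},{"x":0,"y":0,"z":0.12,"rx":0,"ry":0,"rz":0,"claw":0},{"x":0,"y":0,"z":0.16,"rx":0,"ry":0,"rz":0,"claw":0},{"x":0,"y":0,"z":0.2,"rx":0,"ry":0,"rz":0,"claw":0},{"x":0,"y":0,"z":0.2,"rx":0,"ry":0,"rz":0,"claw":0}]'
```

```text
time_s: 5.65
tcp_pos: [0.4347, -0.0014, 0.1372]
ee_rot: [[-0.021, -1.0, 0.002], [-1.0, 0.021, 0.001], [-0.001, -0.002, -1.0]]
wrist_force: [0.8, -0.5, -0.1]
gripper_width: 0.341
gripper_force: 0.0
time_s: 6.65
tcp_pos: [0.4346, -0.0015, 0.1871]
ee_rot: [[-0.021, -1.0, 0.002], [-1.0, 0.021, 0.001], [-0.001, -0.002, -1.0]]
wrist_force: [1.6, 0.6, -5.1]
gripper_width: 0.114
gripper_force: 30.0
```

```bash

python3 -m pendant '[{"x":0,"y":0,"z":0.1,"rx":0,"ry":0,"rz":0,"claw":0},{"x":0,"y":0,"z":0.2,"rx":0,"ry":0,"rz":0,"claw":0},{"x":0,"y":0,"z":0.3,"rx":0,"ry":0,"rz":0,"claw":0},{"x":0.04,"y":-0.02,"z":0.4,"rx":0,"ry":0,"rz":0,"claw":0},{"x":0.1,"y":-0.04,"z":0.5,"rx":0,"ry":0,"rz":0,"claw":0},{"x":0.16,"y":-0.058,"z":0.6,"rx":0,"ry":0,"rz":0,"claw":0},{"x":0.2,"y":-0.058,"z":0.6,"rx":0,"ry":0,"rz":0.002,"claw":0},{"x":0.2,"y":-0.058,"z":0.6,"rx":0,"ry":0,"rz":0.002,"claw":0}]'
python3 -m pendant '[{"x":0.08,"y":0,"z":0,"rx":0,"ry":0,"rz":0,"claw":0},{"x":0.16,"y":0,"z":0,"rx":0,"ry":0,"rz":0,"claw":0},{"x":0.24,"y":0,"z":0,"rx":0,"ry":0,"rz":0,"claw":0},{"x":0.32,"y":0,"z":0,"rx":0,"ry":0,"rz":0,"claw":0},{"x":0.4,"y":0,"z":0,"rx":0,"ry":0,"rz":0,"claw":0},{"x":0.45,"y":0,"z":0,"rx":0,"ry":0,"rz":0,"claw":0},{"x":0.49,"y":0,"z":0,"rx":0,"ry":0,"rz":0,"claw":0},{"x":0.49,"y":0,"z":0,"rx":0,"ry":0,"rz":0,"claw":0}]'
python3 - <<'E'
from h import *
p=snap('scene'); q=snap('top')
a=cv2.resize(p['color'][130:330,200:420],(400,364),interpolation=cv2.INTER_CUBIC)
b=cv2.resize(q['color'][110:290,190:390],(400,360),interpolation=cv2.INTER_CUBIC)
cv2.imwrite('pics/c1.png',np.hstack([a[:360],b])[:,:,::-1])
E
```

```text
time_s: 7.65
tcp_pos: [0.4832, -0.016, 0.3339]
ee_rot: [[-0.015, -1.0, -0.004], [-1.0, 0.015, 0.0], [-0.0, 0.004, -1.0]]
wrist_force: [-0.9, 0.8, -5.7]
gripper_width: 0.114
gripper_force: 30.0
time_s: 8.65
tcp_pos: [0.6064, -0.0161, 0.3353]
ee_rot: [[-0.015, -1.0, -0.002], [-1.0, 0.015, -0.0], [0.0, 0.002, -1.0]]
wrist_force: [-0.7, -0.7, -5.0]
gripper_width: 0.114
gripper_force: 30.0
```

View pics/c1.png

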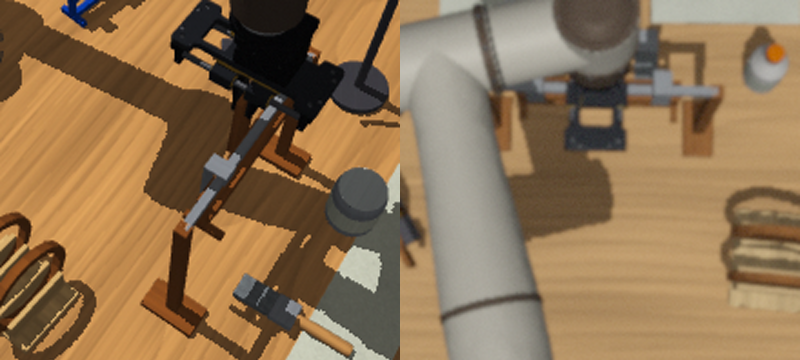

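The right hook at (663,82) straddles the rail, so I'll lower.

```bash

python3 -m pendant '[{"x":0,"y":0,"z":-0.02,"rx":0,"ry":0,"rz":0,"claw":0},{"x":0,"y":0,"z":-0.04,"rx":0,"ry":0,"rz":0,"claw":0},{"x":0,"y":0,"z":-0.06,"rx":0,"ry":0,"rz":0,"claw":0},{"x":0,"y":0,"z":-0.08,"rx":0,"ry":0,"rz":0,"claw":0},{"x":0,"y":0,"z":-0.1,"rx":0,"ry":0,"rz":0,"claw":0},{"x":0,"y":0,"z":-0.12,"rx":0,"ry":0,"rz":0,"claw":0},{"x":0,"y":0,"z":-0.14,"rx":0,"ry":0,"rz":0,"claw":0},{"x":0,"y":0,"z":-0.146,"rx":0,"ry":0,"rz":0,"claw":0}]'
```

```text
time_s: 9.75
tcp_pos: [0.6062, -0.0162, 0.299]
ee_rot: [[-0.015, -1.0, -0.001], [-1.0, 0.015, -0.0], [0.0, 0.001, -1.0]]
wrist_force: [-0.7, -0.1, -5.7]
gripper_width: 0.115
gripper_force: 30.0
```

```bash

python3 -m pendant '[{"x":0,"y":0,"z":-0.008,"rx":0,"ry":0,"rz":0,"claw":0},{"x":0,"y":0,"z":-0.012,"rx":0,"ry":0,"rz":0,"claw":0},{"x":0,"y":0,"z":-0.012,"rx":0,"ry":0,"rz":0,"claw":0.2},{"x":0,"y":0,"z":-0.012,"rx":0,"ry":0,"rz":0,"claw":0.35},{"x":0,"y":0,"z":-0.012,"rx":0,"ry":0,"rz":0,"claw":0.35},{"x":0,"y":0,"z":0.05,"rx":0,"ry":0,"rz":0,"claw":0.35},{"x":0,"y":0,"z":0.15,"rx":0,"ry":0,"rz":0,"claw":0.35},{"x":0,"y":0,"z":0.3,"rx":0,"ry":0,"rz":0,"claw":0.35}]'
python3 -m pendant '[{"x":-0.2,"y":0,"z":0.1,"rx":0,"ry":0,"rz":-0.05,"claw":1},{"x":-0.4,"y":0.1,"z":0.1,"rx":0,"ry":0,"rz":-0.1,"claw":1},{"x":-0.6,"y":0.2,"z":0.1,"rx":0,"ry":0,"rz":-0.15,"claw":1},{"x":-0.8,"y":0.3,"z":0.1,"rx":0,"ry":0,"rz":-0.2,"claw":1},{"x":-0.8,"y":0.5,"z":0.1,"rx":0,"ry":0,"rz":-0.25,"claw":1},{"x":-0.8,"y":0.7,"z":0.1,"rx":0,"ry":0,"rz":-0.3,"claw":1},{"x":-0.8,"y":0.9,"z":0.1,"rx":0,"ry":0,"rz":-0.33,"claw":1},{"x":-0.8,"y":1,"z":0.1,"rx":0,"ry":0,"rz":-0.33,"claw":1}]'
python3 - <<'E'
from h import *
s=sense();print(s['tcp_pos'],s['joints'],s['wrist_force'])
p=snap('wrist'); q=snap('top')
for n in ['hook','paddle']:
    print([(round(d['conf'],2),np.round(d['centre']).tolist()) for d in search_frame(p,'holder1_'+n) if d['conf']>.2])
a=p['color'][:300];b=cv2.resize(q['color'][110:290,150:390],(400,300),interpolation=cv2.INTER_CUBIC)
cv2.imwrite('pics/c2.png',np.vstack([a,np.hstack([b,np.zeros((300,160,3),np.uint8)])])[:,:,::-1])
for X in [[.4434,.3973,.134],[.4673,.3101,.134]]:print(proj(p,X,True))
for X in ([.6252,.0688,.289],[.6218,-.1008,.289]):print(proj(q,X))
np.savez('w3.npz',mtx=p['mtx'],w=p['world_to_cam'])
E
```

```text
time_s: 10.75
tcp_pos: [0.6062, -0.0163, 0.3758]
ee_rot: [[-0.014, -1.0, -0.001], [-1.0, 0.014, -0.001], [0.001, 0.001, -1.0]]
wrist_force: [0.2, 0.1, 0.2]
gripper_width: 0.348
gripper_force: 0.0
time_s: 11.75
tcp_pos: [0.4063, 0.236, 0.4008]
ee_rot: [[-0.867, -0.498, 0.002], [-0.498, 0.867, 0.001], [-0.002, 0.0, -1.0]]
wrist_force: [1.0, -0.4, -0.7]
gripper_width: 1.0
gripper_force: 0.0
[0.40626207 0.23596667 0.40078229] [ 5.00491349e+01  2.00482272e+00 -4.37119934e-01  2.19451764e-02
 -8.74491751e+01 -1.10191431e+02] [ 0.97905068 -0.42985495 -0.74614115]
[(0.73, [303.0, 209.0])]
[(0.63, [303.0, 211.0])]
[363.30023063 248.8833914 ]
[304.51347255 235.04256226]
[257.22286514 152.1878535 ]
[319.8827948  154.06671911]
```

View pics/c2.png

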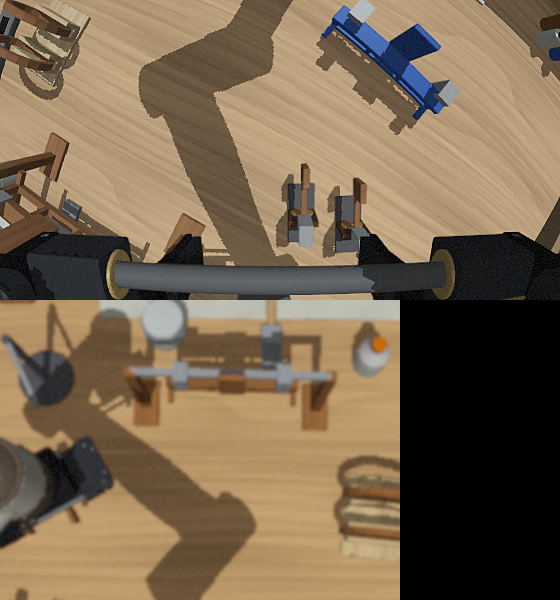

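The hanger hangs on the rail. The wrist view has holder B's hook at (306,231) and paddle top at (305,168), and holder A's paddle top at (359,183).

```bash
python3 - <<'E'
from h import *
z=np.load('w3.npz');p=dict(mtx=z['mtx'],world_to_cam=z['w'])
h=atz(p,(306,232),.134,1);t=atz(p,(305,169),.118,1);f=atz(p,(301,184),.003,1);f2=atz(p,(301,248),.003,1)
print(h,t,np.linalg.norm(h-t),np.degrees(np.arctan2(*(h-t)[[1,0]])))
print(atz(p,(359,183),.118,1), f,f2,np.degrees(np.arctan2(*(f2-f)[[1,0]])))
a=np.radians(28)
for hk in ([.4673,.3101],[.4434,.3973]):
  X=np.r_[np.array(hk)-.08*np.array([np.cos(a),np.sin(a)]),.118];print(X,proj(p,X,1))
E
```

```text
[0.4623349 0.3095435 0.134    ] [0.3879741  0.26453912 0.118     ] 0.0883794284147126 31.183016633579328
[0.36588582 0.34171069 0.118     ] [0.42614369 0.28907256 0.003     ] [0.53068105 0.35178839 0.003     ] 30.96110645092162
[0.39666419 0.27254227 0.118     ] [306.73253103 177.15434803]
[0.37276419 0.35974227 0.118     ] [366.54676387 193.24261906]
```

```bash

python3 -m pendant '[{"x":-0.053,"y":0.124,"z":-0.1,"rx":0,"ry":0,"rz":0.003,"claw":0.6},{"x":-0.053,"y":0.124,"z":-0.25,"rx":0,"ry":0,"rz":0.003,"claw":0.6},{"x":-0.053,"y":0.124,"z":-0.4,"rx":0,"ry":0,"rz":0.003,"claw":0.6},{"x":-0.053,"y":0.124,"z":-0.6,"rx":0,"ry":0,"rz":0.003,"claw":0.6},{"x":-0.053,"y":0.124,"z":-0.75,"rx":0,"ry":0,"rz":0.003,"claw":0.6},{"x":-0.053,"y":0.124,"z":-0.8,"rx":0,"ry":0,"rz":0.003,"claw":0.6},{"x":-0.053,"y":0.124,"z":-0.8,"rx":0,"ry":0,"rz":0.003,"claw":0.6},{"x":-0.053,"y":0.124,"z":-0.8,"rx":0,"ry":0,"rz":0.003,"claw":0.6}]'
python3 - <<'E'
from h import *
p=snap('wrist','w4.png')
print(sense()['tcp_pos'],proj(p,[.393,.267,.118],1),proj(p,[.4618,.3082,.134],1))
np.savez('w4.npz',mtx=p['mtx'],w=p['world_to_cam'])
E
```

```text
time_s: 12.95
tcp_pos: [0.3942, 0.2655, 0.2015]
ee_rot: [[-0.863, -0.505, 0.003], [-0.505, 0.863, 0.003], [-0.004, 0.001, -1.0]]
wrist_force: [0.5, -0.0, 0.4]
gripper_width: 0.603
gripper_force: 0.0
[0.39400012 0.26552483 0.20137951] [283.17362442 210.62252927] [283.97167664 307.74498897]
```

View pics/w4.png

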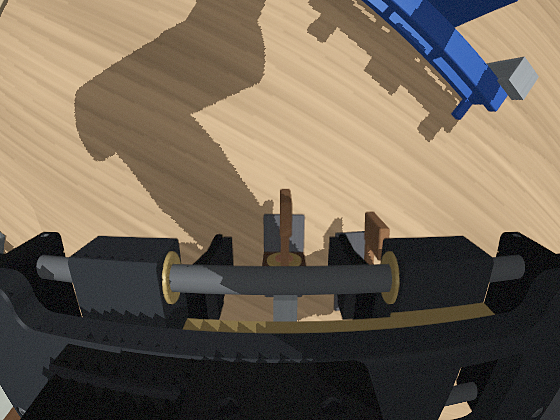

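The paddle sits between the fingers at columns 280-290, so I'll descend and grip.

```bash

python3 -m pendant '[{"x":-0.01,"y":0,"z":-0.1,"rx":0,"ry":0,"rz":0,"claw":0.5},{"x":-0.01,"y":0,"z":-0.2,"rx":0,"ry":0,"rz":0,"claw":0.5},{"x":-0.01,"y":0,"z":-0.3,"rx":0,"ry":0,"rz":0,"claw":0.5},{"x":-0.01,"y":0,"z":-0.4,"rx":0,"ry":0,"rz":0,"claw":0.5},{"x":-0.01,"y":0,"z":-0.49,"rx":0,"ry":0,"rz":0,"claw":0.5},{"x":-0.01,"y":0,"z":-0.49,"rx":0,"ry":0,"rz":0,"claw":0.3},{"x":-0.01,"y":0,"z":-0.49,"rx":0,"ry":0,"rz":0,"claw":0},{"x":-0.01,"y":0,"z":-0.49,"rx":0,"ry":0,"rz":0,"claw":0}]'
python3 -m pendant '[{"x":0,"y":0,"z":0,"rx":0,"ry":0,"rz":0,"claw":0},{"x":0,"y":0,"z":0,"rx":0,"ry":0,"rz":0,"claw":0},{"x":0,"y":0,"z":0.1,"rx":0,"ry":0,"rz":0,"claw":0},{"x":0,"y":0,"z":0.2,"rx":0,"ry":0,"rz":0,"claw":0},{"x":0,"y":0,"z":0.3,"rx":0,"ry":0,"rz":0,"claw":0},{"x":0,"y":0,"z":0.4,"rx":0,"ry":0,"rz":0,"claw":0},{"x":0,"y":0,"z":0.48,"rx":0,"ry":0,"rz":0,"claw":0},{"x":0,"y":0,"z":0.48,"rx":0,"ry":0,"rz":0,"claw":0}]'
```

```text
time_s: 14.0
tcp_pos: [0.3913, 0.2656, 0.0783]
ee_rot: [[-0.863, -0.505, 0.002], [-0.505, 0.863, 0.002], [-0.003, 0.001, -1.0]]
wrist_force: [0.3, 0.6, -0.0]
gripper_width: 0.243
gripper_force: 0.0
time_s: 15.0
tcp_pos: [0.3908, 0.2651, 0.1979]
ee_rot: [[-0.863, -0.504, 0.001], [-0.504, 0.863, 0.002], [-0.002, 0.001, -1.0]]
wrist_force: [-0.5, 0.3, -1.7]
gripper_width: 0.111
gripper_force: 29.9
```

```bash

python3 -m pendant '[{"x":0.02,"y":-0.1,"z":0,"rx":0,"ry":0,"rz":-0.02,"claw":0},{"x":0.04,"y":-0.2,"z":0,"rx":0,"ry":0,"rz":-0.04,"claw":0},{"x":0.06,"y":-0.3,"z":0,"rx":0,"ry":0,"rz":-0.06,"claw":0},{"x":0.08,"y":-0.4,"z":0,"rx":0,"ry":0,"rz":-0.08,"claw":0},{"x":0.1,"y":-0.5,"z":0,"rx":0,"ry":0,"rz":-0.1,"claw":0},{"x":0.12,"y":-0.6,"z":0,"rx":0,"ry":0,"rz":-0.12,"claw":0},{"x":0.14,"y":-0.7,"z":0,"rx":0,"ry":0,"rz":-0.14,"claw":0},{"x":0.16,"y":-0.8,"z":0,"rx":0,"ry":0,"rz":-0.173,"claw":0}]'
python3 -m pendant '[{"x":0.02,"y":-0.1,"z":0,"rx":0,"ry":0,"rz":0,"claw":0},{"x":0.04,"y":-0.2,"z":0,"rx":0,"ry":0,"rz":0,"claw":0},{"x":0.06,"y":-0.3,"z":0,"rx":0,"ry":0,"rz":0,"claw":0},{"x":0.08,"y":-0.4,"z":0,"rx":0,"ry":0,"rz":0,"claw":0},{"x":0.1,"y":-0.5,"z":0,"rx":0,"ry":0,"rz":0,"claw":0},{"x":0.12,"y":-0.6,"z":0,"rx":0,"ry":0,"rz":0,"claw":0},{"x":0.12,"y":-0.612,"z":0,"rx":0,"ry":0,"rz":0,"claw":0},{"x":0.12,"y":-0.612,"z":0,"rx":0,"ry":0,"rz":0,"claw":0}]'
python3 - <<'E'
from h import *
p=snap('scene'); q=snap('top');s=sense()['tcp_pos'];print(s)
a=cv2.resize(p['color'][130:280,230:390],(640,600),interpolation=cv2.INTER_CUBIC)
cv2.imwrite('pics/c3.png',a[:,:,::-1])
b=cv2.resize(q['color'][130:250,220:380],(800,600),interpolation=cv2.INTER_CUBIC)
cv2.imwrite('pics/c4.png',b[:,:,::-1])
f=lambda X:np.round((proj(q,X)-[220,130]+.5)*5-.5,1)
g=lambda X:np.round((proj(p,X)-[230,130]+.5)*4-.5,1)
print('hook pred',f(s+[.08,-.001,.0557]),g(s+[.08,-.001,.0557]))
for X in ([.6252,.067,.289],[.6218,-.103,.289]):print('hangerhook',f(X),g(X))
for y in (.052,-.088):print('loop',f([.6225,y,.172]),g([.6225,y,.172]))
np.savez('c34.npz',pm=p['mtx'],pw=p['world_to_cam'],qm=q['mtx'],qw=q['world_to_cam'])
E
```

```text
time_s: 16.0
tcp_pos: [0.4296, 0.0636, 0.1954]
ee_rot: [[-1.0, 0.018, -0.003], [0.018, 1.0, -0.001], [0.003, -0.001, -1.0]]
wrist_force: [-0.2, -1.2, -2.0]
gripper_width: 0.114
gripper_force: 29.9
time_s: 17.0
tcp_pos: [0.4598, -0.0882, 0.196]
ee_rot: [[-1.0, 0.015, -0.002], [0.015, 1.0, 0.0], [0.002, 0.0, -1.0]]
wrist_force: [0.7, 1.1, -2.1]
gripper_width: 0.113
gripper_force: 29.9
[ 0.46016615 -0.08767914  0.19654506]
hook pred [474.7 282.2] [250.1 344.7]
hangerhook [191.4 113. ] [506.4 200.7]
hangerhook [505.5 122.4] [358.7 399.9]
loop [229.6 163. ] [463.9 314.6]
loop [467.7 165.5] [355.5 471.3]
```

View pics/c3.png

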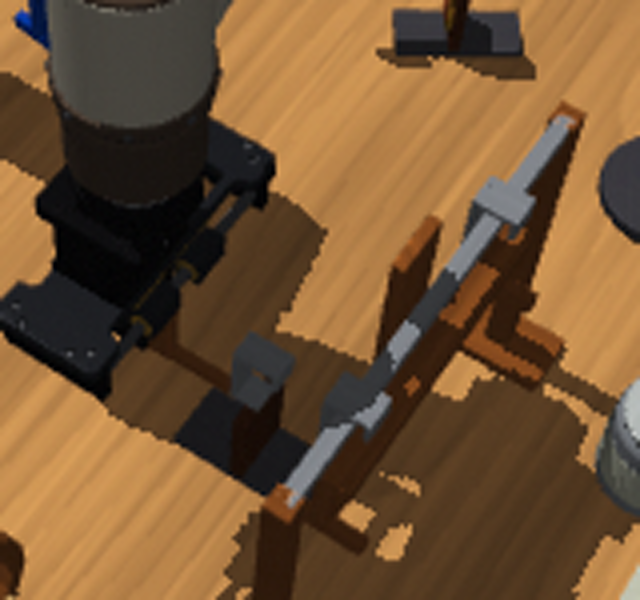

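View pics/c4.png

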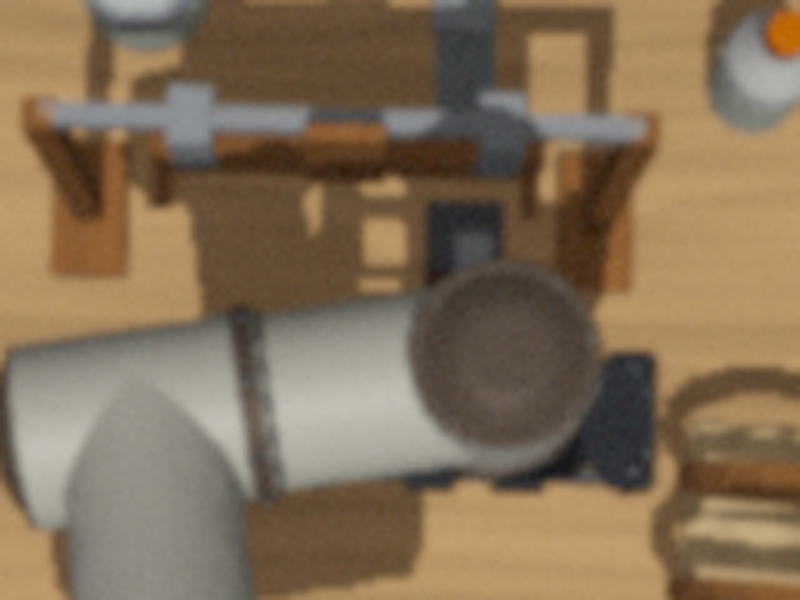

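```bash
python3 - <<'E'
from h import *
z=np.load('c34.npz');p=dict(mtx=z['pm'],world_to_cam=z['pw']);q=dict(mtx=z['qm'],world_to_cam=z['qw'])
P=lambda u,v:((u+.5)/4+229.5,(v+.5)/4+129.5)
Q=lambda u,v:((u+.5)/5+219.5,(v+.5)/5+129.5)
print('scene hook',atz(p,P(264,360),.2522))
for c in [(240,335),(293,355),(235,385),(268,408)]:print(c,atz(p,P(*c),.2522))
print('top lead edge',atz(q,Q(475,228),.2522),'plate lead',atz(q,Q(465,203),.1215),'plate L/R',atz(q,Q(429,210),.1215),atz(q,Q(503,210),.1215),'hook L/R',atz(q,Q(453,240),.2522),atz(q,Q(497,240),.2522))
E
```

```text
scene hook [ 0.55286961 -0.09287277  0.2522    ]
(240, 335) [ 0.53132167 -0.08636828  0.2522    ]
(293, 355) [ 0.56548447 -0.08008321  0.2522    ]
(235, 385) [ 0.54783069 -0.11709731  0.2522    ]
(268, 408) [ 0.57254592 -0.11909052  0.2522    ]
top lead edge [ 0.57051809 -0.08866523  0.2522    ] plate lead [ 0.60996287 -0.08875423  0.1215    ] plate L/R [ 0.60541407 -0.06693624  0.1215    ] [ 0.60590024 -0.11183965  0.1215    ] hook L/R [ 0.56365715 -0.07654628  0.2522    ] [ 0.56392323 -0.10087016  0.2522    ]
```

```bash

python3 -m pendant '[{"x":0,"y":0,"z":-0.1,"rx":0,"ry":0,"rz":0,"claw":0},{"x":0,"y":0,"z":-0.194,"rx":0,"ry":0,"rz":0,"claw":0},{"x":0.05,"y":0,"z":-0.194,"rx":0,"ry":0,"rz":0,"claw":0},{"x":0.1,"y":0,"z":-0.194,"rx":0,"ry":0,"rz":0,"claw":0},{"x":0.15,"y":0,"z":-0.194,"rx":0,"ry":0,"rz":0,"claw":0},{"x":0.2,"y":0,"z":-0.194,"rx":0,"ry":0,"rz":0,"claw":0},{"x":0.25,"y":0,"z":-0.194,"rx":0,"ry":0,"rz":0,"claw":0},{"x":0.282,"y":0,"z":-0.194,"rx":0,"ry":0,"rz":0,"claw":0}]'
python3 - <<'E'
from h import *
p=snap('scene');w=snap('wrist');print(sense()['tcp_pos'],sense()['wrist_force'])
a=cv2.resize(p['color'][140:290,230:390],(640,600),interpolation=cv2.INTER_CUBIC)
cv2.imwrite('pics/c5.png',a[:,:,::-1]);cv2.imwrite('pics/w5.png',w['color'][:,:,::-1])
E
```

```text
time_s: 18.1
tcp_pos: [0.5321, -0.0883, 0.1485]
ee_rot: [[-1.0, 0.015, 0.0], [0.015, 1.0, -0.0], [-0.0, -0.0, -1.0]]
wrist_force: [-0.2, 0.2, -2.1]
gripper_width: 0.112
gripper_force: 30.0
[ 0.53199371 -0.0882151   0.14839939] [ 0.18535743  0.14838924 -2.33764901]
```

View pics/c5.png

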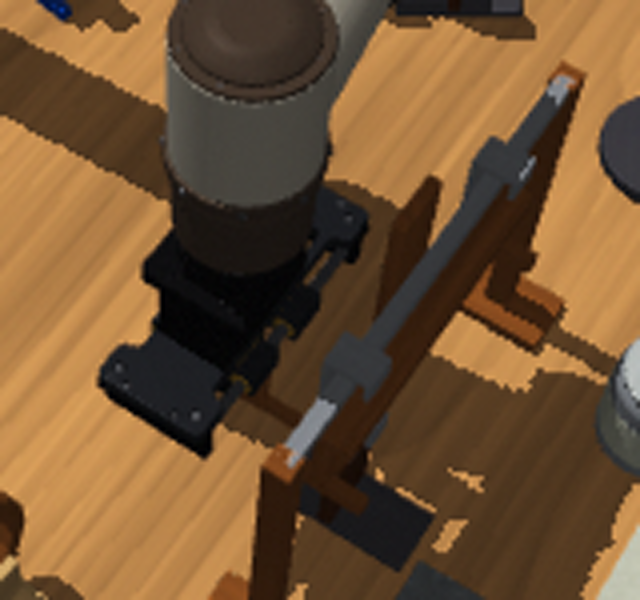

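The hook tip shows through the loop behind the bar at (375,430) with no contact force, so I'll lower.

```bash

python3 -m pendant '[{"x":0,"y":0,"z":-0.015,"rx":0,"ry":0,"rz":0,"claw":0},{"x":0,"y":0,"z":-0.03,"rx":0,"ry":0,"rz":0,"claw":0},{"x":0,"y":0,"z":-0.045,"rx":0,"ry":0,"rz":0,"claw":0},{"x":0,"y":0,"z":-0.06,"rx":0,"ry":0,"rz":0,"claw":0},{"x":0,"y":0,"z":-0.075,"rx":0,"ry":0,"rz":0,"claw":0},{"x":0,"y":0,"z":-0.09,"rx":0,"ry":0,"rz":0,"claw":0},{"x":0,"y":0,"z":-0.1,"rx":0,"ry":0,"rz":0,"claw":0},{"x":0,"y":0,"z":-0.104,"rx":0,"ry":0,"rz":0,"claw":0}]'
```

```text
time_s: 19.2
tcp_pos: [0.5311, -0.0882, 0.1224]
ee_rot: [[-1.0, 0.014, -0.0], [0.014, 1.0, -0.0], [0.0, -0.0, -1.0]]
wrist_force: [-0.2, -0.6, -1.5]
gripper_width: 0.112
gripper_force: 30.0
```

```bash

python3 -m pendant '[{"x":0,"y":0,"z":-0.006,"rx":0,"ry":0,"rz":0,"claw":0},{"x":0,"y":0,"z":-0.012,"rx":0,"ry":0,"rz":0,"claw":0},{"x":0,"y":0,"z":-0.012,"rx":0,"ry":0,"rz":0,"claw":0.15},{"x":0,"y":0,"z":-0.012,"rx":0,"ry":0,"rz":0,"claw":0.3},{"x":0,"y":0,"z":-0.012,"rx":0,"ry":0,"rz":0,"claw":0.4},{"x":-0.02,"y":0,"z":0.08,"rx":0,"ry":0,"rz":0,"claw":0.4},{"x":-0.04,"y":0,"z":0.2,"rx":0,"ry":0,"rz":0,"claw":0.4},{"x":-0.06,"y":0,"z":0.35,"rx":0,"ry":0,"rz":0,"claw":0.4}]'
python3 -m pendant '[{"x":-0.1,"y":0.1,"z":0.15,"rx":0,"ry":0,"rz":0.03,"claw":0.6},{"x":-0.2,"y":0.25,"z":0.3,"rx":0,"ry":0,"rz":0.06,"claw":0.6},{"x":-0.3,"y":0.4,"z":0.45,"rx":0,"ry":0,"rz":0.09,"claw":0.6},{"x":-0.4,"y":0.55,"z":0.5,"rx":0,"ry":0,"rz":0.12,"claw":0.6},{"x":-0.5,"y":0.7,"z":0.5,"rx":0,"ry":0,"rz":0.15,"claw":0.6},{"x":-0.56,"y":0.85,"z":0.5,"rx":0,"ry":0,"rz":0.173,"claw":0.6},{"x":-0.56,"y":1,"z":0.5,"rx":0,"ry":0,"rz":0.173,"claw":0.6},{"x":-0.56,"y":1,"z":0.5,"rx":0,"ry":0,"rz":0.173,"claw":0.6}]'
python3 - <<'E'
from h import *
s=sense();print(s['tcp_pos'])
w=snap('wrist');p=snap('scene');q=snap('top')
for n,i in(('wrist',w),('top',q),('scene',p)):
    print(n,[(round(d['conf'],2),np.round(d['centre']).tolist()) for d in search_frame(i,'holder1_mid') if d['conf']>.2])
a=cv2.resize(p['color'][140:250,240:390],(400,293),interpolation=cv2.INTER_CUBIC)
b=cv2.resize(q['color'][110:290,150:390],(400,300),interpolation=cv2.INTER_CUBIC)[:293]
cv2.imwrite('pics/c6.png',np.vstack([np.hstack([w['color'][:300],np.zeros((300,240,3),np.uint8)]),np.hstack([a,b])])[:,:,::-1])
np.savez('w6.npz',mtx=w['mtx'],w=w['world_to_cam'])
E
```

```text
time_s: 20.2
tcp_pos: [0.5155, -0.0882, 0.2104]
ee_rot: [[-1.0, 0.015, -0.002], [0.015, 1.0, -0.0], [0.002, -0.0, -1.0]]
wrist_force: [1.6, -0.6, 0.3]
gripper_width: 0.399
gripper_force: 0.0
time_s: 21.2
tcp_pos: [0.3758, 0.1635, 0.335]
ee_rot: [[-0.862, -0.508, 0.0], [-0.508, 0.862, 0.0], [-0.0, 0.0, -1.0]]
wrist_force: [-0.3, 0.2, 0.3]
gripper_width: 0.601
gripper_force: 0.0
[0.37581938 0.16347304 0.33500859]
wrist [(0.93, [71.0, 216.0]), (0.53, [15.0, 236.0])]
top [(0.55, [314.0, 176.0]), (0.34, [312.0, 131.0])]
scene [(0.96, [317.0, 270.0])]
```

View pics/c6.png

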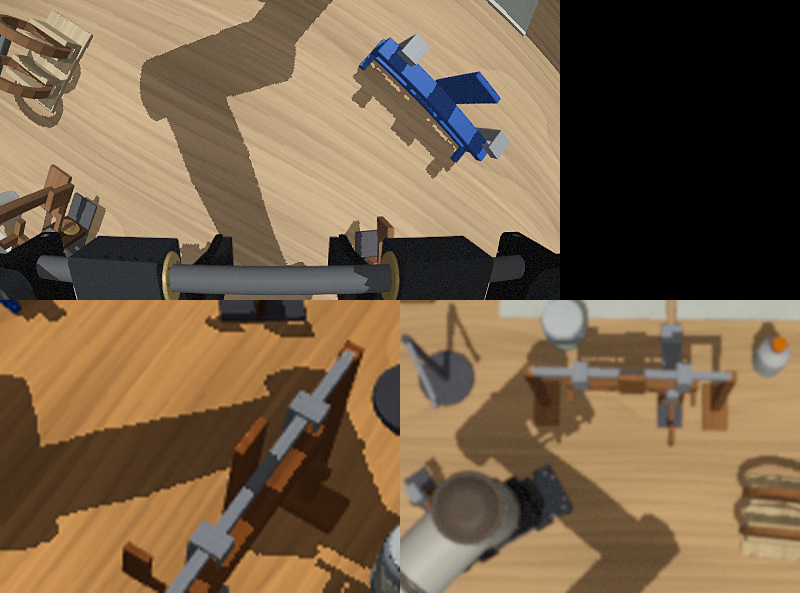

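Holder B hangs in loop3, with its paddle at (670,430) in the top crop. I have one picture view left, so from here I'll measure with the networks and colour masks. Next is holder A.

```bash

python3 -m pendant '[{"x":0,"y":0.15,"z":0.05,"rx":0,"ry":0,"rz":0,"claw":0.6},{"x":0.03,"y":0.3,"z":0.1,"rx":0,"ry":0,"rz":0,"claw":0.6},{"x":0.06,"y":0.45,"z":0.18,"rx":0,"ry":0,"rz":0,"claw":0.6},{"x":0.06,"y":0.59,"z":0.18,"rx":0,"ry":0,"rz":0,"claw":0.6},{"x":0.06,"y":0.59,"z":0.18,"rx":0,"ry":0,"rz":0,"claw":0.6},{"x":0.06,"y":0.59,"z":0.18,"rx":0,"ry":0,"rz":0,"claw":0.6},{"x":0.06,"y":0.59,"z":0.18,"rx":0,"ry":0,"rz":0,"claw":0.6},{"x":0.06,"y":0.59,"z":0.18,"rx":0,"ry":0,"rz":0,"claw":0.6}]'
cat > m.py <<'E'
from h import *
p=snap('wrist','%s.png'%__import__('sys').argv[1]);print(sense()['tcp_pos'])
for r in regions_of(p,'holder1_mid'):
    m=r['region'];print(r['conf'],np.round(r['centre']),m.sum())
    if r['conf']<.4: continue
    hsv=cv2.cvtColor(p['color'],cv2.COLOR_RGB2HSV);ys,xs=np.nonzero(m)
    for y in range(ys.min(),ys.max()+1,3):
        print(y,xs.min(),''.join(('.' if not m[y,x] else 'B' if hsv[y,x,1]>90 else 'G' if hsv[y,x,2]>110 else 'd') for x in range(xs.min(),xs.max()+1,2)))
np.savez('wl.npz',mtx=p['mtx'],w=p['world_to_cam'])
E
python3 m.py w7
```

```text
time_s: 22.5
tcp_pos: [0.3912, 0.3085, 0.3804]
ee_rot: [[-0.864, -0.504, 0.0], [-0.504, 0.864, 0.0], [-0.001, 0.0, -1.0]]
wrist_force: [0.3, -0.0, 0.1]
gripper_width: 0.601
gripper_force: 0.0
[0.3911678  0.3086341  0.38038691]
0.85 [ 29. 168.] 2182
129 0 ..........BBBBBB............
132 0 .....BBBBBBBBBBB............
135 0 ....BBBBBBBBBBBB............
138 0 ....BBBBBBBBBBBB............
141 0 ...BBBBBBBBBBBB.............
144 0 ...BBBBBBBBBBBB...GBB.......
147 0 ...BBBBBBBBBBB....ddddGG....
150 0 ..........BBBB...GdddddddG..
153 0 ..........BBB....dddddddddd.
156 0 .........BBBB...GddddddddddB
159 0 .........BBBB...ddddddddddd.
162 0 .........BBB...Gdddddddddd..
165 0 ........BBBBBBBBdddddddddB..
168 0 .......GBBBBBBBBBBddddddd...
171 0 ..GddGGBBBBBBBBBBBBBddddd...
174 0 GGGGGGGGGBBBBBBBBBBBBBddd...
177 0 GGdGGddddBdBBBBBBBBBBBBd....
180 0 dddGdddddBBBBBBBBBBBBBBd....
183 0 .....GddBBBBBBBBBdBddddB....
186 0 ........BBBBBBddddddddd.....
189 0 ...........GBdddddddddd.....
192 0 ............Bddddddddd......
195 0 .............Bdddddddd......
198 0 ...............Bddddd.......
201 0 .................dddd.......
204 0 ...................d........
```

```bash
python3 - <<'E'
from h import *
z=np.load('wl.npz');p=dict(mtx=z['mtx'],world_to_cam=z['w'])
for X in ([.3748,.356,.118],[.4434,.3973,.134]):print(proj(p,X,1))
i=cv2.cvtColor(cv2.imread('pics/w7.png'),cv2.COLOR_BGR2HSV)
# wood table reference
for y in range(150,256,3):
    print(y,''.join('#' if i[y,x,2]<50 else 'G' if i[y,x,1]<70 and i[y,x,2]>90 else 'd' if i[y,x,1]<70 else 'B' if i[y,x,1]>140 else '.' for x in range(230,360,1)))
E
```

```text
[317.47238025 180.18085139]
[317.67704165 240.52781826]
150 ..................................................................................................................................
153 .................................................................#................................................................
156 .................................................................#................................................................
159 ..................................................................................................................................
162 ..................................................................B...............................................................
165 ..................................................................#...............................................................
168 ...................................................................B..............................................................
171 ...................................................................B...........................
[... 3115 characters left out ...]
#############............
243 ##..................................................................................................####################..........
246 ##..................................................................................................######################........
249 ###................................................................................................########################.......
252 ##d................................................................................................###########################....
255 ###................................................................................................##############################.
```

```bash
python3 - <<'E'
from h import *
z=np.load('wl.npz');p=dict(mtx=z['mtx'],world_to_cam=z['w'])
o,_=ray(p,(280,204),1);print('cam',o)
for c in [(297,207),(313,222),(305,238),(299,237),(313,237),(285,177),(313,177)]:print(c,atz(p,c,.134,1).round(4),atz(p,c,.003,1).round(4))
i=cv2.imread('pics/w7.png').astype(int)
for y in range(130,240,4):
    print(y,' '.join('%3d'%(100*i[y,x,2]/max(1,i[y,x,0])/1) if 0 else '%d%s'%(min(9,i[y,x,2]//26),'rbg'[0] if i[y,x,2]-i[y,x,0]>60 and i[y,x,1]<.62*i[y,x,2] else '-') for x in range(286,324)))
E
```

```text
cam [0.32835266 0.27113549 0.5433281 ]
(297, 207) [0.4171 0.3485 0.134 ] [0.4455 0.3732 0.003 ]
(313, 222) [0.4241 0.3776 0.134 ] [0.4547 0.4117 0.003 ]
(305, 238) [0.4489 0.3804 0.134 ] [0.4875 0.4153 0.003 ]
(299, 237) [0.4517 0.3726 0.134 ] [0.4912 0.405  0.003 ]
(313, 237) [0.4422 0.389  0.134 ] [0.4787 0.4267 0.003 ]
(285, 177) [0.3907 0.3147 0.134 ] [0.4106 0.3286 0.003 ]
(313, 177) [0.3725 0.3456 0.134 ] [0.3866 0.3695 0.003 ]
130 7- 7- 7- 7- 7- 7- 7- 7- 7- 7- 7- 7- 7- 7- 7- 7- 7- 7- 7- 7- 7- 7- 7- 7- 7- 7- 7- 7- 7- 7- 7- 7- 7- 7- 7- 7- 7- 7-
134 7- 7- 7- 7- 7- 7- 7- 7- 7- 7- 7- 7- 7- 7- 7- 7- 7- 7- 7- 7- 7- 7- 7- 7- 7- 7- 7- 7- 7- 7- 7- 7- 7- 8- 7- 7- 7- 7-
138 7- 7- 7- 7- 7- 7- 7- 7- 7- 7- 7- 7- 7- 7- 7- 7- 7- 7- 7- 7- 7- 7- 7- 7- 7- 7- 7- 7- 7- 7- 7- 7- 7- 7- 7- 7- 7- 7-
142 7- 7- 7- 7- 7- 7- 7- 7- 7- 7- 7- 7- 7- 7- 7- 7- 7- 7- 7- 7- 7- 7- 7- 7- 7- 7- 7- 7- 7- 7- 7- 7- 7- 7- 7- 7- 7- 7-
146 7- 7- 7- 7- 7- 7- 7- 7- 7- 7- 7- 7- 7- 7- 7- 7- 7- 7- 7- 7- 7- 7- 7- 7- 7- 7- 7- 7- 7- 7- 7- 7- 7- 7- 7- 7- 7- 7-
150 8- 8- 7- 7- 7- 7- 7- 7- 7- 6- 6- 6- 5- 5- 6- 7- 7- 7- 7- 7- 7- 7- 7-
[... 1941 characters left out ...]
4- 1- 1- 1- 1- 1- 1- 1- 1- 1- 3- 5- 6- 6- 6- 6- 6- 6- 6- 6- 6- 6- 5- 6- 6- 6- 4- 3- 5- 7- 8- 7- 7- 7- 7- 7- 7-
222 4- 6- 2- 2- 2- 2- 2- 2- 3- 4- 3- 3- 5- 6- 6- 6- 5- 6- 6- 6- 6- 6- 6- 6- 5- 6- 6- 4- 2- 3- 6- 7- 7- 7- 7- 7- 7- 7-
226 7- 7- 3- 2- 3- 3- 3- 3- 3- 3- 3- 3- 4- 6- 6- 6- 6- 5- 6- 6- 6- 6- 6- 6- 5- 6- 6- 5- 2- 3- 6- 8- 7- 7- 7- 7- 7- 7-
230 6- 7- 3- 2- 3- 3- 3- 3- 3- 3- 3- 3- 3- 5- 6- 6- 5- 5- 6- 6- 6- 6- 6- 6- 5- 6- 6- 5- 3- 2- 6- 8- 7- 7- 7- 7- 7- 7-
234 3- 3- 4- 3- 2- 3- 3- 3- 2- 3- 2- 2- 3- 5- 6- 6- 6- 6- 6- 6- 6- 6- 6- 6- 6- 5- 6- 6- 6- 7- 7- 7- 7- 7- 7- 7- 7- 7-
238 4- 6- 7- 7- 7- 7- 7- 7- 7- 7- 7- 7- 7- 7- 6- 6- 6- 6- 7- 7- 7- 7- 7- 7- 7- 7- 7- 7- 7- 7- 7- 7- 7- 7- 7- 6- 7- 7-
```

```bash
python3 - <<'E'
from h import *
z=np.load('wl.npz');p=dict(mtx=z['mtx'],world_to_cam=z['w'])
h=atz(p,(305.5,227),.134,1);t=atz(p,(300.8,162.5),.118,1);d=h-t
print(h,t,np.linalg.norm(d[:2]),np.degrees(np.arctan2(d[1],d[0])))
E
```

```text
[0.43512488 0.37264959 0.134     ] [0.36576807 0.32446035 0.118     ] 0.08445454848787308 34.791645429704246
```

```bash

python3 -m pendant '[{"x":-0.095,"y":0.07,"z":-0.15,"rx":0,"ry":0,"rz":0.022,"claw":0.6},{"x":-0.095,"y":0.07,"z":-0.3,"rx":0,"ry":0,"rz":0.022,"claw":0.6},{"x":-0.095,"y":0.07,"z":-0.45,"rx":0,"ry":0,"rz":0.022,"claw":0.6},{"x":-0.095,"y":0.07,"z":-0.6,"rx":0,"ry":0,"rz":0.022,"claw":0.6},{"x":-0.095,"y":0.07,"z":-0.72,"rx":0,"ry":0,"rz":0.022,"claw":0.6},{"x":-0.095,"y":0.07,"z":-0.72,"rx":0,"ry":0,"rz":0.022,"claw":0.6},{"x":-0.095,"y":0.07,"z":-0.72,"rx":0,"ry":0,"rz":0.022,"claw":0.6},{"x":-0.095,"y":0.07,"z":-0.72,"rx":0,"ry":0,"rz":0.022,"claw":0.6}]'
python3 - <<'E'
from h import *
p=snap('wrist','w8.png');print(proj(p,[.3658,.3245,.118],1))
i=cv2.imread('pics/w8.png').astype(int)
for y in range(170,262,4):print(y,''.join('%d'%min(9,i[y,x,2]//26) for x in range(240,330)))
E
```

```text
time_s: 23.6
tcp_pos: [0.368, 0.3276, 0.2017]
ee_rot: [[-0.826, -0.563, 0.002], [-0.563, 0.826, 0.003], [-0.003, 0.001, -1.0]]
wrist_force: [0.4, -0.5, 0.0]
gripper_width: 0.598
gripper_force: 0.0
[278.98095872 206.63190569]
170 888888888888777888888887777778888888888888888888888888888887777777777777777777887777777777
174 777787888888888878777888888887777778888888887888888888888888888887777777777777777778878877
178 888777778788888888888887777888888888777788888888888888888888888888888887777777787777777777
182 888888888777787777888888888877787133333333468788888888888888888888888888888887777787777777
186 888888888888888777778888888888883333333333368887777788888888888888888888888888888887777778
190 888888888888888888888877787788882223343443358888888877777788888888888888888888888888887777
194 478888888888888745454444458877752333333333367887878788888887777888888888888888888888888888
198 444478888888744444544554688888852323333333247888888888778888887777777888888888888888888888
202 444444878844554544455444457888872333333333247888888888888887887888877777777888888888888888
206 4444444444455545
[... 609 characters left out ...]
33333588888888888877777788888788888
234 444444444444444444441212221122221123333333334334333334334333688888878776577888777777788888
238 444444444444444444441121122222111212333333333444334433433432354555555445445544567888877784
242 444444444444444444442111221222221222333333332222124311212121355555555555554455444568888883
246 444444444444444444442111112111112222333333333332221111111111244444444455555555454454558883
250 444444444445455444441111233333333333333333333333333333333211134444444444444455555555554530
254 444444444444444444521113333333333343333333333434333333333311124544444444444444444445555520
258 544444444444444445311111243333333333333333333333333344431111113445544444444444444444444510
```

```bash

python3 -m pendant '[{"x":0,"y":0,"z":-0.1,"rx":0,"ry":0,"rz":0,"claw":0.5},{"x":0,"y":0,"z":-0.2,"rx":0,"ry":0,"rz":0,"claw":0.5},{"x":0,"y":0,"z":-0.3,"rx":0,"ry":0,"rz":0,"claw":0.5},{"x":0,"y":0,"z":-0.4,"rx":0,"ry":0,"rz":0,"claw":0.5},{"x":0,"y":0,"z":-0.49,"rx":0,"ry":0,"rz":0,"claw":0.5},{"x":0,"y":0,"z":-0.49,"rx":0,"ry":0,"rz":0,"claw":0.3},{"x":0,"y":0,"z":-0.49,"rx":0,"ry":0,"rz":0,"claw":0},{"x":0,"y":0,"z":-0.49,"rx":0,"ry":0,"rz":0,"claw":0}]'
python3 -m pendant '[{"x":0,"y":0,"z":0,"rx":0,"ry":0,"rz":0,"claw":0},{"x":0,"y":0,"z":0,"rx":0,"ry":0,"rz":0,"claw":0},{"x":0,"y":0,"z":0.1,"rx":0,"ry":0,"rz":0,"claw":0},{"x":0,"y":0,"z":0.2,"rx":0,"ry":0,"rz":0,"claw":0},{"x":0,"y":0,"z":0.3,"rx":0,"ry":0,"rz":0,"claw":0},{"x":0,"y":0,"z":0.4,"rx":0,"ry":0,"rz":0,"claw":0},{"x":0,"y":0,"z":0.48,"rx":0,"ry":0,"rz":0,"claw":0},{"x":0,"y":0,"z":0.48,"rx":0,"ry":0,"rz":0,"claw":0}]'
```

```text
time_s: 24.65
tcp_pos: [0.3679, 0.3276, 0.0788]
ee_rot: [[-0.826, -0.563, 0.001], [-0.563, 0.826, 0.002], [-0.002, 0.001, -1.0]]
wrist_force: [0.1, 0.1, -0.4]
gripper_width: 0.244
gripper_force: 0.0
time_s: 25.65
tcp_pos: [0.3676, 0.3272, 0.1985]
ee_rot: [[-0.826, -0.563, 0.001], [-0.563, 0.826, 0.002], [-0.002, 0.001, -1.0]]
wrist_force: [0.5, -0.4, -2.3]
gripper_width: 0.115
gripper_force: 30.0
```

```bash

python3 -m pendant '[{"x":0.02,"y":-0.08,"z":0,"rx":0,"ry":0,"rz":-0.02,"claw":0},{"x":0.04,"y":-0.16,"z":0,"rx":0,"ry":0,"rz":-0.04,"claw":0},{"x":0.06,"y":-0.24,"z":0,"rx":0,"ry":0,"rz":-0.06,"claw":0},{"x":0.08,"y":-0.32,"z":0,"rx":0,"ry":0,"rz":-0.08,"claw":0},{"x":0.1,"y":-0.4,"z":0,"rx":0,"ry":0,"rz":-0.1,"claw":0},{"x":0.12,"y":-0.48,"z":0,"rx":0,"ry":0,"rz":-0.12,"claw":0},{"x":0.14,"y":-0.55,"z":0,"rx":0,"ry":0,"rz":-0.14,"claw":0},{"x":0.16,"y":-0.6,"z":0,"rx":0,"ry":0,"rz":-0.16,"claw":0}]'
python3 -m pendant '[{"x":0.04,"y":-0.1,"z":0,"rx":0,"ry":0,"rz":-0.02,"claw":0},{"x":0.08,"y":-0.2,"z":0,"rx":0,"ry":0,"rz":-0.0356,"claw":0},{"x":0.12,"y":-0.3,"z":0,"rx":0,"ry":0,"rz":-0.0356,"claw":0},{"x":0.16,"y":-0.4,"z":0,"rx":0,"ry":0,"rz":-0.0356,"claw":0},{"x":0.2,"y":-0.5,"z":0,"rx":0,"ry":0,"rz":-0.0356,"claw":0},{"x":0.21,"y":-0.5,"z":0,"rx":0,"ry":0,"rz":-0.0356,"claw":0},{"x":0.21,"y":-0.5,"z":0,"rx":0,"ry":0,"rz":-0.0356,"claw":0},{"x":0.21,"y":-0.5,"z":0,"rx":0,"ry":0,"rz":-0.0356,"claw":0}]'
python3 - <<'E'
from h import *
p=snap('scene','s9.png'); q=snap('top','t9.png');s=sense()['tcp_pos'];print(s)
X=s+[.086,-.001,.0557];c=proj(p,X).round().astype(int);d=proj(q,X).round().astype(int);print('scene',c,'top',d)
np.savez('c9.npz',pm=p['mtx'],pw=p['world_to_cam'],qm=q['mtx'],qw=q['world_to_cam'])
for im,c,w in ((p['color'],c,22),(q['color'],d,22)):
    h=im.astype(int)
    for y in range(c[1]-w,c[1]+w): print(y,c[0]-w,''.join('%d'%min(9,h[y,x,1]//26)+('-' if h[y,x,0]-h[y,x,2]<25 else 'w') for x in range(c[0]-w,c[0]+w)))
E
```

```text
time_s: 26.65
tcp_pos: [0.4077, 0.1755, 0.1976]
ee_rot: [[-0.996, -0.09, 0.0], [-0.09, 0.996, 0.0], [-0.0, 0.0, -1.0]]
wrist_force: [-0.0, 0.3, -2.2]
gripper_width: 0.114
gripper_force: 30.0
time_s: 27.65
tcp_pos: [0.4597, 0.0523, 0.1975]
ee_rot: [[-1.0, 0.016, -0.0], [0.016, 1.0, 0.0], [0.0, 0.0, -1.0]]
wrist_force: [0.2, 0.6, -2.0]
gripper_width: 0.112
gripper_force: 30.0
[0.4597071  0.05235643 0.1975791 ]
scene [324 178] top [264 183]
156 302 0-0-0-0-0-0-0-0-0-0-0-0-0-4w5w5w5w5w5w5w5w5w5w5w5w5w5w4w4w4w5w5w5w5w5w5w5w5w5w5w5w4w4w4w
157 302 0-0-0-1w1w1w1-0-0-0-0-0-2w5w5w5w5w5w5w5w5w5w5w5w5w5w4w4w4w5w5w5w5w5w5w5w5w5w5w5w5w4w4w4w
158 302 0-0-0-1w1-1-1w1-0-0-0-2w5w5w5w5w5w5w5w5w5w5w5w5w5w4w4w4w4w5w5w5w5w5w5w4w5w5w5w5w4w4w4w5w
159 302 1w1-1-1-1-1-1-1w0-0-1w5w5w5w5w5w5w5w5w5w5w5w5w5w4w4w4w5w5w5w5w5w5w5w4w5w5w5w5w4w4w4w5w4w
160 302 0-3w1w0-1-1-1w1w0-1-5w5w5w5w5w5w5w5w5w5w5w5w5w4w4w4w4w5w5w5w5w5w5w4w5w5w5w5w4w4w4w4w4w4w
161 302 0-1w0-1-1-2w1w0-0-4w5w5w5w5w5w5w5w5w5w5w5w5w4w4w4w4w4w5w5w5w5w5w4w4w5w5w5w4w4w4w4w5w4w4w
162 302 0-0-0-0-3w5w5w3w3w5w5w5w5w5w5w5w5w5w5w5w5w4w4w4w4w4w4w5w5w4w5w5w4w5w
[... 7177 characters left out ...]
-1-1-1w2w3w4w5w5w5w5w
198 242 2-2-2w2-2-2-3w2w3-2-2-3-3-3w3w3-3-3w3-2w3w3-2-2w2-2-2-2-2-2-2-2-2-2-1-1-1-1-3w4w5w5w5w5w
199 242 2-2-2w2w2-2-3w3-3-2-2w3-2-3w3-3-3-2w3-3w2w2w2-2-2-2w2-2-2-2-2-2-2-2-1-1-0-1-3w4w5w5w5w5w
200 242 2-2-2w2w2-3-3w3w3-3w3w3w3-3w3-3-2-3-3-3w3-2-2-2-2-2-2-2-2-2-2-3-2-2-2-1-1-1-3w4w5w5w5w5w
201 242 2-2-2-2-3-3-3w3-3-3-3-3w3w3-3-3-3w3-3-2w3w3-2-2w2-2-2-2-2-2-2-2-2-2-2-1-1-1-2w4w4w4w4w4w
202 242 2-2-2-2-2-2-3-3w3-3-2-3-3-3w3-3-3-3-3-3-3-2-2-2-2-2-2-2w2-2-2-3-3-2-2-1-1-1-2w2w3w3w3w3w
203 242 2w2-2-2-2w3w3w3-3-3-3-3-3-3-3-3-3w3-3w3-3-3-2-2-2-2-2-2w2-2-2-3-3-3-2-2-1-1-1-1-2-2-2-2-
204 242 2-2w2-2-3-3-3w3-3w3-3w3-3-3w3w3-3w3w3-3-3-3-3w2w2w2-2-2-2-2-2-3-3-3-2-2-1-0-0-1-1-1-2-2-
```

```bash

python3 -m pendant '[{"x":0,"y":0,"z":-0.1,"rx":0,"ry":0,"rz":0,"claw":0},{"x":0,"y":0,"z":-0.198,"rx":0,"ry":0,"rz":0,"claw":0},{"x":0.06,"y":0,"z":-0.198,"rx":0,"ry":0,"rz":0,"claw":0},{"x":0.12,"y":0,"z":-0.198,"rx":0,"ry":0,"rz":0,"claw":0},{"x":0.18,"y":0,"z":-0.198,"rx":0,"ry":0,"rz":0,"claw":0},{"x":0.24,"y":0,"z":-0.198,"rx":0,"ry":0,"rz":0,"claw":0},{"x":0.28,"y":0,"z":-0.198,"rx":0,"ry":0,"rz":0,"claw":0},{"x":0.32,"y":0,"z":-0.198,"rx":0,"ry":0,"rz":0,"claw":0}]'
python3 -m pendant '[{"x":0,"y":0,"z":-0.015,"rx":0,"ry":0,"rz":0,"claw":0},{"x":0,"y":0,"z":-0.03,"rx":0,"ry":0,"rz":0,"claw":0},{"x":0,"y":0,"z":-0.045,"rx":0,"ry":0,"rz":0,"claw":0},{"x":0,"y":0,"z":-0.06,"rx":0,"ry":0,"rz":0,"claw":0},{"x":0,"y":0,"z":-0.075,"rx":0,"ry":0,"rz":0,"claw":0},{"x":0,"y":0,"z":-0.09,"rx":0,"ry":0,"rz":0,"claw":0},{"x":0,"y":0,"z":-0.1,"rx":0,"ry":0,"rz":0,"claw":0},{"x":0,"y":0,"z":-0.104,"rx":0,"ry":0,"rz":0,"claw":0}]'
```

```text
time_s: 28.75
tcp_pos: [0.5405, 0.0517, 0.148]
ee_rot: [[-1.0, 0.017, -0.0], [0.017, 1.0, -0.0], [0.0, -0.0, -1.0]]
wrist_force: [0.2, -0.0, -0.8]
gripper_width: 0.114
gripper_force: 30.0
time_s: 29.75
tcp_pos: [0.5398, 0.0518, 0.1218]
ee_rot: [[-1.0, 0.016, -0.0], [0.016, 1.0, -0.0], [0.0, -0.0, -1.0]]
wrist_force: [0.7, 0.5, -0.7]
gripper_width: 0.111
gripper_force: 30.0
```

```bash

python3 -m pendant '[{"x":0,"y":0,"z":-0.006,"rx":0,"ry":0,"rz":0,"claw":0},{"x":0,"y":0,"z":-0.01,"rx":0,"ry":0,"rz":0,"claw":0},{"x":0,"y":0,"z":-0.01,"rx":0,"ry":0,"rz":0,"claw":0.15},{"x":0,"y":0,"z":-0.01,"rx":0,"ry":0,"rz":0,"claw":0.3},{"x":0,"y":0,"z":-0.01,"rx":0,"ry":0,"rz":0,"claw":0.4},{"x":-0.02,"y":0,"z":0.08,"rx":0,"ry":0,"rz":0,"claw":0.4},{"x":-0.04,"y":0,"z":0.2,"rx":0,"ry":0,"rz":0,"claw":0.4},{"x":-0.06,"y":0,"z":0.35,"rx":0,"ry":0,"rz":0,"claw":0.4}]'
python3 -m pendant '[{"x":-0.1,"y":-0.1,"z":0.15,"rx":0,"ry":0,"rz":0,"claw":0.6},{"x":-0.2,"y":-0.2,"z":0.3,"rx":0,"ry":0,"rz":0,"claw":0.6},{"x":-0.3,"y":-0.3,"z":0.45,"rx":0,"ry":0,"rz":0,"claw":0.6},{"x":-0.4,"y":-0.45,"z":0.5,"rx":0,"ry":0,"rz":0,"claw":0.6},{"x":-0.5,"y":-0.6,"z":0.5,"rx":0,"ry":0,"rz":0,"claw":0.6},{"x":-0.56,"y":-0.8,"z":0.5,"rx":0,"ry":0,"rz":0,"claw":0.6},{"x":-0.56,"y":-1,"z":0.5,"rx":0,"ry":0,"rz":0,"claw":0.6},{"x":-0.56,"y":-1,"z":0.5,"rx":0,"ry":0,"rz":0,"claw":0.6}]'
python3 - <<'E'
from h import *
s=sense();print(s['tcp_pos'],s['joints'])
p=snap('scene');q=snap('top');w=snap('wrist')
a=cv2.resize(p['color'][140:250,240:390],(400,293),interpolation=cv2.INTER_CUBIC)
b=cv2.resize(q['color'][110:290,200:440],(400,300),interpolation=cv2.INTER_CUBIC)[:293]
cv2.imwrite('pics/c10.png',np.vstack([np.hstack([w['color'][:300],np.zeros((300,240,3),np.uint8)]),np.hstack([a,b])])[:,:,::-1])
for n,i in(('top',q),('scene',p)):
  for l in ('holder1_mid','hoop1_mid'):
    print(n,l,[(round(d['conf'],2),np.round(d['centre']).tolist()) for d in search_frame(i,l) if d['conf']>.2])
for y in (.0525,-.0885):
    print([proj(q,[.54+dx,y,z]).round().tolist() for dx,z in((.003,.16),(.083,.1))],[proj(p,[.54+dx,y,z]).round().tolist() for dx,z in((.003,.16),(.083,.1))])
E
```

```text
time_s: 30.75
tcp_pos: [0.5242, 0.0517, 0.2098]
ee_rot: [[-1.0, 0.016, -0.002], [0.016, 1.0, -0.001], [0.002, -0.001, -1.0]]
wrist_force: [-0.5, 0.3, 0.5]
gripper_width: 0.397
gripper_force: 0.0
time_s: 31.75
tcp_pos: [0.3842, -0.2005, 0.3343]
ee_rot: [[-1.0, 0.022, -0.001], [0.022, 1.0, -0.0], [0.001, -0.0, -1.0]]
wrist_force: [-0.2, -0.4, -0.7]
gripper_width: 0.599
gripper_force: 0.0
[ 0.38417166 -0.20054307  0.33431811] [-5.92085816e+00 -1.03915086e+00 -1.26163244e+01  8.42488527e-03
 -7.84544836e+01 -8.53384605e+01]
top holder1_mid [(0.76, [313.0, 177.0]), (0.72, [177.0, 154.0])]
top hoop1_mid []
scene holder1_mid [(0.58, [317.0, 270.0])]
scene hoop1_mid [(0.92, [190.0, 261.0]), (0.4, [338.0, 217.0])]
[[265.0, 190.0], [267.0, 167.0]] [[320.0, 197.0], [342.0, 221.0]]
[[313.0, 190.0], [312.0, 167.0]] [[292.0, 234.0], [316.0, 260.0]]
```

```bash
python3 - <<'E'
from h import *
q=snap('top','t11.png');h=q['color'].astype(int)
for x0 in (253,301):
    print(x0)
    for y in range(160,204,2): print(y,''.join('%d'%min(9,h[y,x,1]//26)+('-' if h[y,x,0]-h[y,x,2]<25 else 'w') for x in range(x0,x0+26)))
E
```

```text
253
160 3w3-3-3-3-3-3-3-3-3-3w3w3w3w3w3w3w3w3w3w3w3w2w1w1w1w
162 2w3w3-3-3-3-3-3-3-3-3-3-4w4-4w3w3w3w3w2w3w2w2w1w1w1w
164 3w3w3w4w4w4w3w2w2-3-4-5-5-5-5-5-4-3w2w2w2w2w2w2w2w3w
166 3w4w5w5w5w5w3w2w2w3-4-5-5-5-5-5-4-3-2w2w1w2w2w3w5w5w
168 3w4w5w5w5w5w4w2w2w3-4-4-4-4-4-4-3-2-2w1w1w1w2w3w4w5w
170 3w4w5w5w5w5w5w4w2w3w3w3-3-3-3-3-3-3w3w2w2w1w2w3w4w5w
172 5w5w5w5w5w5w5w4w3w3-3-3-3w3w3w2w2w2w2w2-2-2-2w4w5w5w
174 5w5w5w5w5w5w5w4w3-3-3-3-3w3w3w2w2-2-3-3-3-3-2-3w4w5w
176 5w5w5w5w5w5w5w4w3-3-3-3-3w3w3w2w2-2-2-2-3-3-3w4w5w5w
178 5w5w5w5w5w5w5w4w3-3-3-3-3w3w3w2w2-2-2-3-2-3-3w5w5w5w
180 5w5w5w5w5w5w5w4w3-3-3-3-3w3w2w2w2-2-2-3-3-3-3w5w5w5w
182 5w5w5w5w5w5w5w4w3-3-3-3-2-2w1w1-2-2-2-3-3-3-4w5w5w5w
184 5w5w5w5w5w5w5w4w3-3-3-2-2w2w2w1-2-2-3-3-3-3-4w5w5w5w
186 5w5w5w5w5w5w5w4w4w4w3w3w3w3w3w3w4w4w4w4w4w4w4w5w5w5w
188 5w5w5w5w5w5w5w5w5w5w4w4w3w3w3w4w5w5w5w5w5w5w5w5w5w5w
190 5w5w5w5w5w5w5w5w5w5w5w4w3w3w3w4w5w5w5w5w5w5w5w5w5w5w
192 5w5w5w5w5w5w5w5w5w5w5w4w3w3w3w4w5w5w5w5w5w5w5w5w5w5w
194 5w5w5w5w5w5w5w5w5w5w4w4w3w3w3w4w5w5w5w5w5w5w5w5w5w5w
196 5w5w5w5w5w5w5w5w5w5w4w4w3w2w3w4w5w5w5w5w5w5w5w5w5w4w
198 5w5w5w5w5
[... 715 characters left out ...]
2-3w2w3w3w3w3w4w
180 3w3w2w2w1-1-2-2-2-2-2w3w3w3w3-3-2-2-2w2w3w3w3w3w3w4w
182 2w2w2w2-1-1-2-2-2-2-1w2w2w2-3-2-2-2-2w2w2w2w3w3w3w3w
184 2w2w2w2-1-1-2-3-2-2-1w1w2w2-3-2-2-2-2w2w2w2w3w2w3w4w
186 2w2w2w2w2w2w3w4w3w3w2w3w3w3w3w3w3-2-2w2w2w3w3w2w2w3w
188 2w2w2w2w3w3w4w5w5w4w3w3w3w4w5w4w4w3w2w3w3w3w3w2w3w3w
190 2w2w3w3w3w4w5w5w5w4w3w3w3w4w5w5w4w3w3w3w3w3w3w3w4w4w
192 2w3w2w3w3w4w5w5w5w4w3w3w3w4w5w5w4w4w3w3w3w3w3w3w3w3w
194 2w2w2w2w3w4w5w5w5w4w3w3w3w4w4w5w5w4w3w3w3w4w4w4w4w4w
196 2w2w2w3w3w4w5w5w5w4w3w2w3w4w5w5w5w5w5w4w5w5w5w5w5w5w
198 2w3w2w3w3w4w5w5w5w5w5w4w5w5w5w5w5w5w5w5w5w5w5w5w5w5w
200 2w2w2w2w3w5w5w5w5w5w5w5w5w5w5w5w5w5w5w5w5w5w5w5w5w5w
202 2w2w2w2w3w4w5w5w5w5w5w5w5w5w5w5w5w5w5w5w5w5w5w5w5w5w
```

Both holders hang alike. Next are the hoops: turn the tool 88° and go above the near hoop.

```bash

python3 -m pendant '[{"x":0,"y":-0.05,"z":0,"rx":0,"ry":0,"rz":0.05,"claw":0.6},{"x":0,"y":-0.1,"z":0,"rx":0,"ry":0,"rz":0.1,"claw":0.6},{"x":0,"y":-0.15,"z":0,"rx":0,"ry":0,"rz":0.15,"claw":0.6},{"x":-0.03,"y":-0.19,"z":0,"rx":0,"ry":0,"rz":0.2,"claw":0.6},{"x":-0.03,"y":-0.19,"z":0,"rx":0,"ry":0,"rz":0.244,"claw":0.6},{"x":-0.03,"y":-0.19,"z":0,"rx":0,"ry":0,"rz":0.244,"claw":0.6},{"x":-0.03,"y":-0.19,"z":0,"rx":0,"ry":0,"rz":0.244,"claw":0.6},{"x":-0.03,"y":-0.19,"z":0,"rx":0,"ry":0,"rz":0.244,"claw":0.6}]'
python3 -m pendant '[{"x":0,"y":0,"z":0,"rx":0,"ry":0,"rz":0.05,"claw":0.45},{"x":0,"y":0,"z":0,"rx":0,"ry":0,"rz":0.1,"claw":0.45},{"x":0,"y":0,"z":0,"rx":0,"ry":0,"rz":0.15,"claw":0.45},{"x":0,"y":0,"z":0,"rx":0,"ry":0,"rz":0.2,"claw":0.45},{"x":0,"y":0,"z":0,"rx":0,"ry":0,"rz":0.244,"claw":0.45},{"x":0,"y":0,"z":0,"rx":0,"ry":0,"rz":0.244,"claw":0.45},{"x":0,"y":0,"z":0,"rx":0,"ry":0,"rz":0.244,"claw":0.45},{"x":0,"y":0,"z":0,"rx":0,"ry":0,"rz":0.244,"claw":0.45}]'
python3 - <<'E'
from h import *
p=snap('wrist','w12.png');s=sense();print(s['tcp_pos'],s['ee_rot'][:,1],s['joints'])
a=np.radians(-3.4)
for c in ([.373,-.2925],[.443,-.297]):
    for ph in (0,-40,40,-70):
        f=np.radians(ph);X=[c[0]-.069*np.sin(f)*np.sin(a),c[1]+.069*np.sin(f)*np.cos(a),.085+.069*np.cos(f)];print(ph,proj(p,X,1).round(1))
for r in regions_of(p,'hoop1_mid'):
    m=r['region'];ys,xs=np.nonzero(m);print(r['conf'],r['centre'],m.sum(),xs.min(),xs.max(),ys.min(),ys.max())
    if r['conf']>.4:
        for y in range(ys.min(),ys.max()+1,6):
            x=np.nonzero(m[y])[0]
            if len(x):print(y,[ (int(g[0]),int(g[-1])) for g in np.split(x,np.nonzero(np.diff(x)>1)[0]+1)])
E
```

```text
time_s: 33.15
tcp_pos: [0.3775, -0.2454, 0.3346]
ee_rot: [[-0.732, -0.681, -0.0], [-0.681, 0.732, -0.0], [0.0, 0.0, -1.0]]
wrist_force: [1.7, 0.7, 0.2]
gripper_width: 0.599
gripper_force: 0.0
time_s: 34.15
tcp_pos: [0.3774, -0.2457, 0.3345]
ee_rot: [[-0.055, -0.998, -0.0], [-0.998, 0.055, 0.0], [-0.0, 0.0, -1.0]]
wrist_force: [-0.2, 0.2, -0.0]
gripper_width: 0.45
gripper_force: 0.0
[ 0.37740655 -0.24568342  0.33456164] [-9.98487725e-01  5.49751107e-02 -1.79913004e-05] [-1.22781969e+01  7.86003467e-01 -1.07600848e+01  9.65812716e-04
 -7.84527156e+01  9.12657300e+00]
0 [281.2 142.1]
-40 [281.4 101. ]
40 [281.  180.4]
-70 [281.4  85.2]
0 [215.4 142.3]
-40 [217.7 101.6]
40 [219.4 180.1]
-70 [222.3  85.8]
```

```bash
python3 - <<'E'
import cv2
h=cv2.imread('pics/w12.png').astype(int)
for y in range(60,232,6): print(y,''.join('%d'%min(9,h[y,x,1]//20) for x in range(200,310)))
E
```

```text
60 87778878788777888777877777777777778888888888888788888888888888888888888888888888877888888888888887777788878888
66 87777887878777888778777778777777778888888888888887888888888888888888888888888888878888888888888877777888877888
72 88777788778888778777787777777777778888888888888887888888888888888888888888888888877888888888888887777788887888
78 78777788778888878878862223333333457888888888888888888888888888888888888888888888776777788888888888787788888888
84 88777778778888788744444444444433333338888888888888888888888888888888888888888893444444444338888888877778888888
90 34444444444444444444444444443333232333688874444444444444455445444444438888888873444444444438888888877878888888
96 44444444357788555555554445433344434333489999975555555545447984445555554888887564455554554448998888888777766776
102 44438873665445455555554454334334444331499999943455459999865555555555545999999355555555554458999999999999999999
108 88888785595445555555555553363445542222599999933489989899844545555545447999999455555555554458999999998999999999
114 87788843599455555555555533565445422221699944433599999999974455555555
[... 1527 characters left out ...]
8888888888
198 77778788888788888888888888988889988888888888888889988888888999988889988888876555555554688888988889888888888888
204 77777878888878888888888788888888888888888888888889888888888899988899898888888888888888878889888889888888888888
210 87777788888778888888887788888888998888888888988888988888888899988888898888888888888888788888888998988888888888
216 77788788888878888888888778888888888888888888888888888888888889998889988888888888888888888888889989988888888888
222 87778778888887888888888878888888888888888888888888888888888889988888998888888888888888888888889888988888888888
228 88777888888888888888888878888888888888888888888888888888888889998888989888888888888888777888888988888888888888
```

```bash

python3 -m pendant '[{"x":-0.01,"y":-0.012,"z":-0.15,"rx":0,"ry":0,"rz":-0.011,"claw":0.45},{"x":-0.01,"y":-0.012,"z":-0.3,"rx":0,"ry":0,"rz":-0.011,"claw":0.45},{"x":-0.01,"y":-0.012,"z":-0.45,"rx":0,"ry":0,"rz":-0.011,"claw":0.45},{"x":-0.01,"y":-0.012,"z":-0.6,"rx":0,"ry":0,"rz":-0.011,"claw":0.45},{"x":-0.01,"y":-0.012,"z":-0.7,"rx":0,"ry":0,"rz":-0.011,"claw":0.45},{"x":-0.01,"y":-0.012,"z":-0.8,"rx":0,"ry":0,"rz":-0.011,"claw":0.45},{"x":-0.01,"y":-0.012,"z":-0.862,"rx":0,"ry":0,"rz":-0.011,"claw":0.45},{"x":-0.01,"y":-0.012,"z":-0.862,"rx":0,"ry":0,"rz":-0.011,"claw":0.4}]'
python3 -m pendant '[{"x":0,"y":0,"z":0,"rx":0,"ry":0,"rz":0,"claw":0.2},{"x":0,"y":0,"z":0,"rx":0,"ry":0,"rz":0,"claw":0},{"x":0,"y":0,"z":0,"rx":0,"ry":0,"rz":0,"claw":0},{"x":0,"y":0,"z":0,"rx":0,"ry":0,"rz":0,"claw":0},{"x":0,"y":0,"z":0.05,"rx":0,"ry":0,"rz":0,"claw":0},{"x":0,"y":0,"z":0.1,"rx":0,"ry":0,"rz":0,"claw":0},{"x":0,"y":0,"z":0.2,"rx":0,"ry":0,"rz":0,"claw":0},{"x":0,"y":0,"z":0.3,"rx":0,"ry":0,"rz":0,"claw":0}]'
```

```text
time_s: 35.25
tcp_pos: [0.3742, -0.2485, 0.1181]
ee_rot: [[-0.089, -0.996, -0.003], [-0.996, 0.089, 0.001], [-0.0, 0.003, -1.0]]
wrist_force: [0.8, 0.1, 0.2]
gripper_width: 0.421
gripper_force: 0.0
time_s: 36.25
tcp_pos: [0.3748, -0.2487, 0.1955]
ee_rot: [[-0.089, -0.996, 0.0], [-0.996, 0.089, -0.0], [0.0, -0.0, -1.0]]
wrist_force: [0.5, 0.3, -1.0]
gripper_width: 0.156
gripper_force: 30.0
```

```bash

python3 -m pendant '[{"x":0,"y":0,"z":0.15,"rx":0,"ry":0,"rz":0,"claw":0},{"x":0,"y":0,"z":0.3,"rx":0,"ry":0,"rz":0,"claw":0},{"x":0,"y":0.1,"z":0.45,"rx":0,"ry":0,"rz":0,"claw":0},{"x":0.02,"y":0.25,"z":0.47,"rx":0,"ry":0,"rz":0,"claw":0},{"x":0.04,"y":0.4,"z":0.47,"rx":0,"ry":0,"rz":0,"claw":0},{"x":0.06,"y":0.55,"z":0.47,"rx":0,"ry":0,"rz":0,"claw":0},{"x":0.08,"y":0.7,"z":0.47,"rx":0,"ry":0,"rz":0,"claw":0},{"x":0.1,"y":0.8,"z":0.47,"rx":0,"ry":0,"rz":0,"claw":0}]'
python3 -m pendant '[{"x":0.02,"y":0.13,"z":0,"rx":0,"ry":0,"rz":0.01,"claw":0},{"x":0.04,"y":0.26,"z":0,"rx":0,"ry":0,"rz":0.02,"claw":0},{"x":0.06,"y":0.4,"z":0,"rx":0,"ry":0,"rz":0.03,"claw":0},{"x":0.08,"y":0.54,"z":0,"rx":0,"ry":0,"rz":0.04,"claw":0},{"x":0.1,"y":0.68,"z":0,"rx":0,"ry":0,"rz":0.05,"claw":0},{"x":0.1,"y":0.82,"z":0,"rx":0,"ry":0,"rz":0.06,"claw":0},{"x":0.1,"y":0.94,"z":0,"rx":0,"ry":0,"rz":0.07,"claw":0},{"x":0.1,"y":1,"z":0,"rx":0,"ry":0,"rz":0.08,"claw":0}]'
python3 -m pendant '[{"x":0.04,"y":0.08,"z":0,"rx":0,"ry":0,"rz":0.02,"claw":0},{"x":0.08,"y":0.16,"z":0,"rx":0,"ry":0,"rz":0.04,"claw":0},{"x":0.12,"y":0.24,"z":0,"rx":0,"ry":0,"rz":0.06,"claw":0},{"x":0.18,"y":0.32,"z":0,"rx":0,"ry":0,"rz":0.08,"claw":0},{"x":0.24,"y":0.4,"z":0,"rx":0,"ry":0,"rz":0.097,"claw":0},{"x":0.3,"y":0.443,"z":0,"rx":0,"ry":0,"rz":0.097,"claw":0},{"x":0.305,"y":0.443,"z":0,"rx":0,"ry":0,"rz":0.097,"claw":0},{"x":0.305,"y":0.443,"z":0,"rx":0,"ry":0,"rz":0.097,"claw":0}]'
python3 - <<'E'
from h import *
p=snap('scene','s13.png');q=snap('top','t13.png');s=sense();print(s['tcp_pos'],s['joints'])
a=p['color'][100:270,290:460];b=q['color'][110:280,130:300]
a,b=[cv2.resize(i,(400,400),interpolation=cv2.INTER_CUBIC) for i in (a,b)]
cv2.imwrite('pics/c13.png',np.hstack([a,b])[:,:,::-1])
E
```

```text
time_s: 37.25
tcp_pos: [0.3996, -0.0474, 0.3125]
ee_rot: [[-0.087, -0.996, 0.001], [-0.996, 0.087, 0.001], [-0.001, -0.001, -1.0]]
wrist_force: [0.2, -0.2, -1.0]
gripper_width: 0.155
gripper_force: 30.0
time_s: 38.25
tcp_pos: [0.4246, 0.2024, 0.312]
ee_rot: [[0.165, -0.986, 0.0], [-0.986, -0.165, 0.0], [-0.0, -0.0, -1.0]]
wrist_force: [0.5, -0.4, -1.0]
gripper_width: 0.153
gripper_force: 30.0
time_s: 39.25
tcp_pos: [0.5008, 0.3113, 0.3117]
ee_rot: [[0.45, -0.893, -0.0], [-0.893, -0.45, -0.0], [0.0, 0.001, -1.0]]
wrist_force: [-0.7, -0.3, -1.2]
gripper_width: 0.158
gripper_force: 30.0
[0.50072066 0.31136008 0.31200429] [ 4.75979293e+01  1.58694404e+01  4.17468899e+00 -2.19790237e-03
 -7.82948011e+01 -2.08320530e+01]
```

View pics/c13.png

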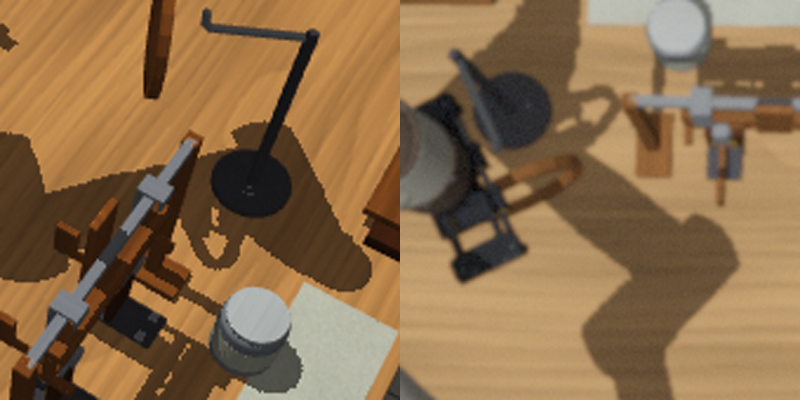

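All views are now used. The hoop is edge-on before the J-hook tip at (207,12) and both holders hang. I'll check the J-hook position by triangulation.

```bash
python3 - <<'E'
from h import *
p=snap('scene');q=snap('top')
S=lambda u,v:((u+.5)/400*170-.5+290,(v+.5)/400*170-.5+100)
T=lambda u,v:((u-400+.5)/400*170-.5+130,(v+.5)/400*170-.5+110)
print('scene tip',atz(p,S(207,12),.323),'bend',atz(p,S(207,26),.295),'post',atz(p,S(312,37),.303))
print('top tip',atz(q,T(497,148),.32),'post',atz(q,T(457,55),.303))
E
```

```text
scene tip [0.56274547 0.29022244 0.323     ] bend [0.56494315 0.29837405 0.295     ] post [0.67379101 0.34271638 0.303     ]
top tip [0.5607968  0.29329893 0.32      ] post [0.67148008 0.34731455 0.303     ]
```

```bash

python3 -m pendant '[{"x":0.06,"y":0.03,"z":0,"rx":0,"ry":0,"rz":0,"claw":0},{"x":0.12,"y":0.06,"z":0,"rx":0,"ry":0,"rz":0,"claw":0},{"x":0.18,"y":0.09,"z":0,"rx":0,"ry":0,"rz":0,"claw":0},{"x":0.24,"y":0.12,"z":0,"rx":0,"ry":0,"rz":0,"claw":0},{"x":0.3,"y":0.15,"z":0,"rx":0,"ry":0,"rz":0,"claw":0},{"x":0.36,"y":0.18,"z":0,"rx":0,"ry":0,"rz":0,"claw":0},{"x":0.42,"y":0.21,"z":0,"rx":0,"ry":0,"rz":0,"claw":0},{"x":0.466,"y":0.228,"z":0,"rx":0,"ry":0,"rz":0,"claw":0}]'
python3 -m pendant '[{"x":0,"y":0,"z":-0.02,"rx":0,"ry":0,"rz":0,"claw":0},{"x":0,"y":0,"z":-0.04,"rx":0,"ry":0,"rz":0,"claw":0},{"x":0,"y":0,"z":-0.06,"rx":0,"ry":0,"rz":0,"claw":0},{"x":0,"y":0,"z":-0.08,"rx":0,"ry":0,"rz":0,"claw":0},{"x":0,"y":0,"z":-0.1,"rx":0,"ry":0,"rz":0,"claw":0},{"x":0,"y":0,"z":-0.12,"rx":0,"ry":0,"rz":0,"claw":0},{"x":0,"y":0,"z":-0.14,"rx":0,"ry":0,"rz":0,"claw":0},{"x":0,"y":0,"z":-0.155,"rx":0,"ry":0,"rz":0,"claw":0}]'
```

```text
time_s: 40.45
tcp_pos: [0.6179, 0.3692, 0.3115]
ee_rot: [[0.451, -0.893, -0.0], [-0.893, -0.451, -0.0], [0.0, 0.0, -1.0]]
wrist_force: [-0.2, -0.5, -2.3]
gripper_width: 0.156
gripper_force: 30.0
time_s: 41.45
tcp_pos: [0.6176, 0.369, 0.2724]
ee_rot: [[0.451, -0.893, -0.0], [-0.893, -0.451, -0.0], [0.0, 0.0, -1.0]]
wrist_force: [0.2, -0.0, -0.9]
gripper_width: 0.156
gripper_force: 30.0
```

```bash

python3 -m pendant '[{"x":0,"y":0,"z":-0.004,"rx":0,"ry":0,"rz":0,"claw":0},{"x":0,"y":0,"z":-0.008,"rx":0,"ry":0,"rz":0,"claw":0},{"x":0,"y":0,"z":-0.01,"rx":0,"ry":0,"rz":0,"claw":0},{"x":0,"y":0,"z":-0.01,"rx":0,"ry":0,"rz":0,"claw":0},{"x":0,"y":0,"z":-0.01,"rx":0,"ry":0,"rz":0,"claw":0},{"x":0,"y":0,"z":-0.01,"rx":0,"ry":0,"rz":0,"claw":0},{"x":0,"y":0,"z":-0.01,"rx":0,"ry":0,"rz":0,"claw":0},{"x":0,"y":0,"z":-0.01,"rx":0,"ry":0,"rz":0,"claw":0}]'
python3 -m pendant '[{"x":0,"y":0,"z":0,"rx":0,"ry":0,"rz":0,"claw":0.2},{"x":0,"y":0,"z":0,"rx":0,"ry":0,"rz":0,"claw":0.33},{"x":0,"y":0,"z":0,"rx":0,"ry":0,"rz":0,"claw":0.33},{"x":0,"y":0,"z":0,"rx":0,"ry":0,"rz":0,"claw":0.33},{"x":0,"y":0,"z":0.08,"rx":0,"ry":0,"rz":0,"claw":0.33},{"x":0,"y":0,"z":0.2,"rx":0,"ry":0,"rz":0,"claw":0.33},{"x":0,"y":0,"z":0.3,"rx":0,"ry":0,"rz":0,"claw":0.33},{"x":0,"y":0,"z":0.35,"rx":0,"ry":0,"rz":0,"claw":0.33}]'
python3 -m pendant '[{"x":-0.15,"y":-0.1,"z":0.05,"rx":0,"ry":0,"rz":0,"claw":0.45},{"x":-0.3,"y":-0.2,"z":0.05,"rx":0,"ry":0,"rz":0,"claw":0.45},{"x":-0.45,"y":-0.3,"z":0.05,"rx":0,"ry":0,"rz":-0.03,"claw":0.45},{"x":-0.6,"y":-0.45,"z":0.05,"rx":0,"ry":0,"rz":-0.06,"claw":0.45},{"x":-0.75,"y":-0.6,"z":0.05,"rx":0,"ry":0,"rz":-0.09,"claw":0.45},{"x":-0.82,"y":-0.75,"z":0.05,"rx":0,"ry":0,"rz":-0.12,"claw":0.45},{"x":-0.82,"y":-0.9,"z":0.05,"rx":0,"ry":0,"rz":-0.15,"claw":0.45},{"x":-0.82,"y":-1,"z":0.05,"rx":0,"ry":0,"rz":-0.172,"claw":0.45}]'
python3 - <<'E'
from h import *
s=sense();print(s['tcp_pos'],s['joints'])
q=snap('top','t14.png');p=snap('scene','s14.png')
c=np.array([.637,.330,.237])
for i,n in((q,'top'),(p,'scene')):
    print(n,proj(i,c+[0,0,.069]).round(),proj(i,c-[0,0,.069]).round(),proj(i,c+.069*np.array([-.451,.893,0])).round(),proj(i,c-.069*np.array([-.451,.893,0])).round())
    for r in regions_of(i,'hoop1_mid'):
        m=r['region'];ys,xs=np.nonzero(m);print(round(r['conf'],2),np.round(r['centre']),m.sum(),xs.min(),xs.max(),ys.min(),ys.max())
h=p['color'].astype(int)
print('scene')
for y in range(110,200,3): print(y,''.join('-' if h[y,x,0]-h[y,x,2]<25 else '%d'%min(9,h[y,x,1]//20) for x in range(350,440)))
E
```

```text
time_s: 42.45
tcp_pos: [0.6178, 0.369, 0.271]
ee_rot: [[0.451, -0.893, 0.001], [-0.893, -0.451, 0.0], [0.0, -0.001, -1.0]]
wrist_force: [-1.8, -0.1, 5.4]
gripper_width: 0.155
gripper_force: 30.0
time_s: 43.45
tcp_pos: [0.6179, 0.3692, 0.3595]
ee_rot: [[0.451, -0.893, 0.002], [-0.893, -0.451, 0.002], [-0.001, -0.003, -1.0]]
wrist_force: [0.2, -0.7, 0.4]
gripper_width: 0.33
gripper_force: 0.0
time_s: 44.45
tcp_pos: [0.4118, 0.1176, 0.3702]
ee_rot: [[-0.075, -0.997, 0.0], [-0.997, 0.075, 0.0], [-0.0, 0.0, -1.0]]
wrist_force: [1.0, 0.8, -0.1]
gripper_width: 0.449
gripper_force: 0.0
[0.4117524 0.1175917 0.3702343] [ 3.78361180e+01 -2.20924564e+00 -8.78895519e+00 -1.86727081e-02
 -8.34051537e+01 -4.21611777e+01]
top [160. 145.] [172. 157.] [144. 162.] [188. 141.]
0.98 [163. 148.] 627 140 190 137 165
scene [408. 112.] [396. 145.] [401. 111.] [402. 148.]
0.75 [399. 130.] 649 392 411 101 155
scene
110 67777777766666676666666664-----66665655666666655211111213333356666666666677777666666777767
113 77777776666777666666666666664--------------------------1333334666666664----566666677776777
116 7777
[... 1951 characters left out ...]
---------33366666666666666666666666
179 --------------1111126766677676----------------------------------22222236666666666666666666
182 --------------11111233333777666---------------------------------66622222366666666666666666
185 ------------111111222333332222233-----------------------------2266652222226666666666666666
188 -----11---11111112333333322222332366------------------------222222336622222666666666666666
191 ---111111111111133333332222223322266666622--------------2226666552222222222236666776666666
194 -11111111111111333333322222222222226776667766666666666222226655666666662222223367666666666
197 333311111111113333332222222222222223767777666666222222222222223333333666222222322223366666
```

Hoop 1 hangs on the J-hook. Next is the far hoop.

```bash

python3 -m pendant '[{"x":0,"y":-0.15,"z":0,"rx":0,"ry":0,"rz":0,"claw":0.45},{"x":0,"y":-0.3,"z":0,"rx":0,"ry":0,"rz":0,"claw":0.45},{"x":0,"y":-0.5,"z":0,"rx":0,"ry":0,"rz":0,"claw":0.45},{"x":0,"y":-0.7,"z":0,"rx":0,"ry":0,"rz":0,"claw":0.45},{"x":0,"y":-0.9,"z":0,"rx":0,"ry":0,"rz":0,"claw":0.45},{"x":0.03,"y":-1,"z":-0.05,"rx":0,"ry":0,"rz":0,"claw":0.45},{"x":0.06,"y":-1,"z":-0.1,"rx":0,"ry":0,"rz":0,"claw":0.45},{"x":0.06,"y":-1,"z":-0.1,"rx":0,"ry":0,"rz":0,"claw":0.45}]'
python3 -m pendant '[{"x":0.07,"y":-0.15,"z":-0.05,"rx":0,"ry":0,"rz":0.003,"claw":0.45},{"x":0.07,"y":-0.3,"z":-0.05,"rx":0,"ry":0,"rz":0.003,"claw":0.45},{"x":0.07,"y":-0.482,"z":-0.05,"rx":0,"ry":0,"rz":0.003,"claw":0.45},{"x":0.07,"y":-0.482,"z":-0.05,"rx":0,"ry":0,"rz":0.003,"claw":0.45},{"x":0.07,"y":-0.482,"z":-0.05,"rx":0,"ry":0,"rz":0.003,"claw":0.45},{"x":0.07,"y":-0.482,"z":-0.05,"rx":0,"ry":0,"rz":0.003,"claw":0.45},{"x":0.07,"y":-0.482,"z":-0.05,"rx":0,"ry":0,"rz":0.003,"claw":0.45},{"x":0.07,"y":-0.482,"z":-0.05,"rx":0,"ry":0,"rz":0.003,"claw":0.45}]'
python3 - <<'E'
from h import *
p=snap('wrist','w15.png');s=sense();print(s['tcp_pos'],s['ee_rot'][:,1])
a=np.radians(-3.4);c=[.443,-.297]
for ph in (0,-40,40):
    f=np.radians(ph);X=[c[0]-.069*np.sin(f)*np.sin(a),c[1]+.069*np.sin(f)*np.cos(a),.085+.069*np.cos(f)];print(ph,proj(p,X,1).round(1))
h=p['color'].astype(int)
for y in range(54,240,6): print(y,''.join('%d'%min(9,h[y,x,1]//20) for x in range(240,330)))
E
```

```text
time_s: 45.65
tcp_pos: [0.4277, -0.1301, 0.3436]
ee_rot: [[-0.072, -0.997, -0.004], [-0.997, 0.072, 0.0], [-0.0, 0.004, -1.0]]
wrist_force: [-0.7, 0.1, 0.0]
gripper_width: 0.447
gripper_force: 0.0
time_s: 46.65
tcp_pos: [0.4452, -0.2509, 0.333]
ee_rot: [[-0.062, -0.998, 0.0], [-0.998, 0.062, -0.0], [0.0, -0.0, -1.0]]
wrist_force: [0.2, -0.4, 0.6]
gripper_width: 0.454
gripper_force: 0.0
[ 0.44520435 -0.25104544  0.33296239] [-9.98028207e-01  6.27660836e-02 -3.42366573e-04]
0 [279. 143.]
-40 [278.9 101.7]
40 [279.1 181.4]
54 888988788888887788888878777777777777788888888888888778888888888888888888888888888888877888
60 888887778878788777888778777777777777788888888888888878888888888888888888888888888888877887
66 888887777887788777788777777777777777778888888888888888888888888888888888888888888888887888
72 888887777887788887788777777777777777777888878888888888888888888888888888888888888888987788
78 788887777888788888788887777777777777833333344444688888888888888888888888888888888888987788
84 878887777787778888777877777777777778644444444443588888878888888888888888888888888888998778
90 7444444
[... 1662 characters left out ...]
88888888898888889988888888888888888
198 887777778888878888888888878888888867666666766888888889988888888999888899888888888888888888
204 887777888888888888888888887888888888888888888888888889888888888999988898988888888888888887
210 888777877888888888888888877888888889888888888888888889888888888899888988888888888888888887
216 887777788888887888888888877888888889888888888888888888888888888899888988988888888888888888
222 887777788888887888888888887888888888888888888888888888888888888899998889888888888889888888
228 888777878788888888888888887788888888888888888888898888888888888899988888988888888888888877
234 888777888878888888888888877878888888988888888888888888888888888899888889888888888888897554
```

```bash

python3 -m pendant '[{"x":-0.004,"y":-0.01,"z":-0.15,"rx":0,"ry":0,"rz":-0.006,"claw":0.45},{"x":-0.004,"y":-0.01,"z":-0.3,"rx":0,"ry":0,"rz":-0.006,"claw":0.45},{"x":-0.004,"y":-0.01,"z":-0.45,"rx":0,"ry":0,"rz":-0.006,"claw":0.45},{"x":-0.004,"y":-0.01,"z":-0.6,"rx":0,"ry":0,"rz":-0.006,"claw":0.45},{"x":-0.004,"y":-0.01,"z":-0.7,"rx":0,"ry":0,"rz":-0.006,"claw":0.45},{"x":-0.004,"y":-0.01,"z":-0.8,"rx":0,"ry":0,"rz":-0.006,"claw":0.45},{"x":-0.004,"y":-0.01,"z":-0.856,"rx":0,"ry":0,"rz":-0.006,"claw":0.45},{"x":-0.004,"y":-0.01,"z":-0.856,"rx":0,"ry":0,"rz":-0.006,"claw":0.4}]'
python3 -m pendant '[{"x":0,"y":0,"z":0,"rx":0,"ry":0,"rz":0,"claw":0.2},{"x":0,"y":0,"z":0,"rx":0,"ry":0,"rz":0,"claw":0},{"x":0,"y":0,"z":0,"rx":0,"ry":0,"rz":0,"claw":0},{"x":0,"y":0,"z":0,"rx":0,"ry":0,"rz":0,"claw":0},{"x":0,"y":0,"z":0.05,"rx":0,"ry":0,"rz":0,"claw":0},{"x":0,"y":0,"z":0.1,"rx":0,"ry":0,"rz":0,"claw":0},{"x":0,"y":0,"z":0.2,"rx":0,"ry":0,"rz":0,"claw":0},{"x":0,"y":0,"z":0.3,"rx":0,"ry":0,"rz":0,"claw":0}]'
```

```text
time_s: 47.7
tcp_pos: [0.4437, -0.2539, 0.1182]
ee_rot: [[-0.082, -0.997, -0.002], [-0.997, 0.082, 0.0], [-0.0, 0.002, -1.0]]
wrist_force: [-1.0, -0.2, 0.4]
gripper_width: 0.42
gripper_force: 0.0
time_s: 48.7
tcp_pos: [0.444, -0.254, 0.1953]
ee_rot: [[-0.082, -0.997, 0.0], [-0.997, 0.082, -0.0], [0.0, -0.0, -1.0]]
wrist_force: [-0.5, 0.3, -1.5]
gripper_width: 0.158
gripper_force: 30.0
```

```bash

python3 -m pendant '[{"x":0,"y":0,"z":0.15,"rx":0,"ry":0,"rz":0,"claw":0},{"x":0,"y":0,"z":0.3,"rx":0,"ry":0,"rz":0,"claw":0},{"x":-0.04,"y":0.1,"z":0.45,"rx":0,"ry":0,"rz":0,"claw":0},{"x":-0.08,"y":0.25,"z":0.468,"rx":0,"ry":0,"rz":0,"claw":0},{"x":-0.08,"y":0.4,"z":0.468,"rx":0,"ry":0,"rz":0,"claw":0},{"x":-0.08,"y":0.55,"z":0.468,"rx":0,"ry":0,"rz":0,"claw":0},{"x":-0.08,"y":0.7,"z":0.468,"rx":0,"ry":0,"rz":0,"claw":0},{"x":-0.08,"y":0.8,"z":0.468,"rx":0,"ry":0,"rz":0,"claw":0}]'
python3 -m pendant '[{"x":0,"y":0.13,"z":0,"rx":0,"ry":0,"rz":0.01,"claw":0},{"x":0,"y":0.26,"z":0,"rx":0,"ry":0,"rz":0.02,"claw":0},{"x":0,"y":0.4,"z":0,"rx":0,"ry":0,"rz":0.03,"claw":0},{"x":0,"y":0.54,"z":0,"rx":0,"ry":0,"rz":0.04,"claw":0},{"x":0,"y":0.68,"z":0,"rx":0,"ry":0,"rz":0.05,"claw":0},{"x":0,"y":0.82,"z":0,"rx":0,"ry":0,"rz":0.06,"claw":0},{"x":0,"y":0.94,"z":0,"rx":0,"ry":0,"rz":0.07,"claw":0},{"x":0,"y":1,"z":0,"rx":0,"ry":0,"rz":0.08,"claw":0}]'
python3 -m pendant '[{"x":0.04,"y":0.08,"z":0,"rx":0,"ry":0,"rz":0.02,"claw":0},{"x":0.08,"y":0.16,"z":0,"rx":0,"ry":0,"rz":0.04,"claw":0},{"x":0.12,"y":0.24,"z":0,"rx":0,"ry":0,"rz":0.06,"claw":0},{"x":0.18,"y":0.32,"z":0,"rx":0,"ry":0,"rz":0.08,"claw":0},{"x":0.24,"y":0.4,"z":0,"rx":0,"ry":0,"rz":0.095,"claw":0},{"x":0.3,"y":0.464,"z":0,"rx":0,"ry":0,"rz":0.095,"claw":0},{"x":0.308,"y":0.464,"z":0,"rx":0,"ry":0,"rz":0.095,"claw":0},{"x":0.308,"y":0.464,"z":0,"rx":0,"ry":0,"rz":0.095,"claw":0}]'
```

```text
time_s: 49.7
tcp_pos: [0.4236, -0.0527, 0.3117]
ee_rot: [[-0.081, -0.997, 0.001], [-0.997, 0.081, 0.001], [-0.001, -0.001, -1.0]]
wrist_force: [-0.1, -0.1, -0.3]
gripper_width: 0.161
gripper_force: 30.0
time_s: 50.7
tcp_pos: [0.4239, 0.1971, 0.3113]
ee_rot: [[0.171, -0.985, 0.0], [-0.985, -0.171, 0.0], [-0.0, -0.0, -1.0]]
wrist_force: [0.4, -0.0, -0.7]
gripper_width: 0.155
gripper_force: 30.0
time_s: 51.7
tcp_pos: [0.5009, 0.3112, 0.3109]
ee_rot: [[0.45, -0.893, -0.001], [-0.893, -0.45, -0.001], [0.0, 0.001, -1.0]]
wrist_force: [-0.9, -0.2, -0.8]
gripper_width: 0.152
gripper_force: 30.0
```

```bash

python3 -m pendant '[{"x":0.05,"y":0.025,"z":0,"rx":0,"ry":0,"rz":0,"claw":0},{"x":0.1,"y":0.05,"z":0,"rx":0,"ry":0,"rz":0,"claw":0},{"x":0.15,"y":0.075,"z":0,"rx":0,"ry":0,"rz":0,"claw":0},{"x":0.2,"y":0.1,"z":0,"rx":0,"ry":0,"rz":0,"claw":0},{"x":0.25,"y":0.12,"z":0,"rx":0,"ry":0,"rz":0,"claw":0},{"x":0.29,"y":0.142,"z":0,"rx":0,"ry":0,"rz":0,"claw":0},{"x":0.29,"y":0.142,"z":0,"rx":0,"ry":0,"rz":0,"claw":0},{"x":0.29,"y":0.142,"z":0,"rx":0,"ry":0,"rz":0,"claw":0}]'
python3 -m pendant '[{"x":0,"y":0,"z":-0.02,"rx":0,"ry":0,"rz":0,"claw":0},{"x":0,"y":0,"z":-0.04,"rx":0,"ry":0,"rz":0,"claw":0},{"x":0,"y":0,"z":-0.06,"rx":0,"ry":0,"rz":0,"claw":0},{"x":0,"y":0,"z":-0.08,"rx":0,"ry":0,"rz":0,"claw":0},{"x":0,"y":0,"z":-0.1,"rx":0,"ry":0,"rz":0,"claw":0},{"x":0,"y":0,"z":-0.12,"rx":0,"ry":0,"rz":0,"claw":0},{"x":0,"y":0,"z":-0.14,"rx":0,"ry":0,"rz":0,"claw":0},{"x":0,"y":0,"z":-0.155,"rx":0,"ry":0,"rz":0,"claw":0}]'
```

```text
time_s: 52.7
tcp_pos: [0.5734, 0.3475, 0.3108]
ee_rot: [[0.451, -0.893, -0.0], [-0.893, -0.451, -0.0], [0.0, 0.0, -1.0]]
wrist_force: [-0.3, 0.3, -0.7]
gripper_width: 0.158
gripper_force: 30.0
time_s: 53.7
tcp_pos: [0.5736, 0.3475, 0.2716]
ee_rot: [[0.451, -0.893, -0.0], [-0.893, -0.451, -0.0], [0.0, 0.0, -1.0]]
wrist_force: [0.1, -0.5, -0.6]
gripper_width: 0.154
gripper_force: 30.0
```

```bash

python3 -m pendant '[{"x":0,"y":0,"z":-0.004,"rx":0,"ry":0,"rz":0,"claw":0},{"x":0,"y":0,"z":-0.007,"rx":0,"ry":0,"rz":0,"claw":0.15},{"x":0,"y":0,"z":-0.007,"rx":0,"ry":0,"rz":0,"claw":0.33},{"x":0,"y":0,"z":-0.007,"rx":0,"ry":0,"rz":0,"claw":0.33},{"x":0,"y":0,"z":-0.007,"rx":0,"ry":0,"rz":0,"claw":0.33},{"x":0,"y":0,"z":0.08,"rx":0,"ry":0,"rz":0,"claw":0.33},{"x":0,"y":0,"z":0.2,"rx":0,"ry":0,"rz":0,"claw":0.33},{"x":0,"y":0,"z":0.36,"rx":0,"ry":0,"rz":0,"claw":0.33}]'
python3 -m pendant '[{"x":-0.1,"y":-0.1,"z":0.05,"rx":0,"ry":0,"rz":0,"claw":0.33},{"x":-0.25,"y":-0.2,"z":0.05,"rx":0,"ry":0,"rz":-0.02,"claw":0.3},{"x":-0.4,"y":-0.35,"z":0.05,"rx":0,"ry":0,"rz":-0.04,"claw":0.3},{"x":-0.55,"y":-0.5,"z":0.05,"rx":0,"ry":0,"rz":-0.06,"claw":0.3},{"x":-0.65,"y":-0.65,"z":0.05,"rx":0,"ry":0,"rz":-0.08,"claw":0.3},{"x":-0.65,"y":-0.8,"z":0.05,"rx":0,"ry":0,"rz":-0.1,"claw":0.3},{"x":-0.65,"y":-0.95,"z":0.05,"rx":0,"ry":0,"rz":-0.12,"claw":0.3},{"x":-0.65,"y":-1,"z":0.05,"rx":0,"ry":0,"rz":-0.134,"claw":0.3}]'
python3 - <<'E'
from h import *
s=sense();print(s['tcp_pos'])
q=snap('top','t16.png');p=snap('scene','s16.png')
for k in (.04,.088):
  c=np.array([.673-.895*k,.348-.446*k,.237])
  for i,n in((q,'top'),(p,'scene')):
    print(n,proj(i,c+[0,0,.069]).round(),proj(i,c-[0,0,.069]).round(),proj(i,c+.069*np.array([-.451,.893,0])).round(),proj(i,c-.069*np.array([-.451,.893,0])).round())
for i in (q,p):
  for l in ('hoop1_mid','holder1_mid','upper_mid'):
    for r in regions_of(i,l):
        m=r['region'];ys,xs=np.nonzero(m);print(l,round(r['conf'],2),np.round(r['centre']),m.sum(),xs.min(),xs.max(),ys.min(),ys.max())
h=p['color'].astype(int)
for y in range(92,170,3): print(y,''.join('-' if h[y,x,0]-h[y,x,2]<25 else '%d'%min(9,h[y,x,1]//20) for x in range(350,440)))
E
```

```text
time_s: 54.7
tcp_pos: [0.5733, 0.3474, 0.3619]
ee_rot: [[0.451, -0.893, -0.002], [-0.893, -0.451, -0.001], [0.0, 0.002, -1.0]]
wrist_force: [-0.2, 0.7, 0.7]
gripper_width: 0.328
gripper_force: 0.0
time_s: 55.7
tcp_pos: [0.4108, 0.0961, 0.3751]
ee_rot: [[0.043, -0.999, 0.001], [-0.999, -0.043, 0.001], [-0.001, -0.001, -1.0]]
wrist_force: [0.5, -1.0, -1.1]
gripper_width: 0.296
gripper_force: 0.0
[0.41082608 0.09611596 0.37506115]
top [160. 145.] [172. 157.] [144. 162.] [188. 141.]
scene [408. 112.] [396. 145.] [401. 111.] [402. 148.]
top [167. 161.] [178. 171.] [151. 177.] [195. 156.]
scene [390. 110.] [379. 143.] [384. 110.] [385. 146.]
hoop1_mid 0.63 [166. 146.] 617 139 190 136 166
hoop1_mid 0.41 [309. 132.] 493 306 318 98 152
upper_mid 0.9 [288. 158.] 947 249 328 147 173
upper_mid 0.71 [265. 179.] 413 260 275 163 197
upper_mid 0.67 [152. 313.] 219 146 223 303 321
upper_mid 0.43 [312. 134.] 514 305 319 98 152
upper_mid 0.39 [248. 122.] 701 234 261 108 139
hoop1_mid 0.65 [403. 126.] 632 393 411 101 155
hoop1_mid 0.62 [335. 220.] 1340 306 363 176 267
holder1_mid 0.97 [318. 270.] 684 28
[... 1974 characters left out ...]
14------666666666666666666666666666
149 66666656666666666666666666412111111156677671111111111115-----46666666666666666666666666666
152 6666556666666666666666677661111111266777766311111111122-----577666666666666666566666666666
155 666666666667666666664576666666666666777677665322211362----27766666666666666655566676666666
158 5666666666666666652454333346666666667767667777667765-----276666666666666666555667666666666
161 66666676666666665----643226666666666677677777677765-----5666666666666666665566766666666665
164 666776666666666-------11266666666666665----------------66666666666666666555676666666666566
167 6776666666665-------11126666666664-----------------------466666666666665566666666666666666
```

Both hoops and both holders hang. Next is the fan switch.

```bash

python3 -m pendant '[{"x":0,"y":-0.15,"z":0,"rx":0,"ry":0,"rz":0,"claw":0.2},{"x":0,"y":-0.3,"z":0,"rx":0,"ry":0,"rz":0,"claw":0},{"x":0,"y":-0.5,"z":0,"rx":0,"ry":0,"rz":0,"claw":0},{"x":0,"y":-0.7,"z":0,"rx":0,"ry":0,"rz":0,"claw":0},{"x":0,"y":-0.9,"z":0,"rx":0,"ry":0,"rz":0,"claw":0},{"x":0,"y":-1,"z":0,"rx":0,"ry":0,"rz":0,"claw":0},{"x":0,"y":-1,"z":0,"rx":0,"ry":0,"rz":0,"claw":0},{"x":0,"y":-1,"z":0,"rx":0,"ry":0,"rz":0,"claw":0}]'
python3 -m pendant '[{"x":0.02,"y":-0.15,"z":0,"rx":0,"ry":0,"rz":0,"claw":0},{"x":0.04,"y":-0.3,"z":0,"rx":0,"ry":0,"rz":0,"claw":0},{"x":0.06,"y":-0.5,"z":-0.05,"rx":0,"ry":0,"rz":0,"claw":0},{"x":0.08,"y":-0.7,"z":-0.1,"rx":0,"ry":0,"rz":0,"claw":0},{"x":0.08,"y":-0.9,"z":-0.15,"rx":0,"ry":0,"rz":0,"claw":0},{"x":0.08,"y":-0.98,"z":-0.15,"rx":0,"ry":0,"rz":0,"claw":0},{"x":0.08,"y":-0.98,"z":-0.15,"rx":0,"ry":0,"rz":0,"claw":0},{"x":0.08,"y":-0.98,"z":-0.15,"rx":0,"ry":0,"rz":0,"claw":0}]'
python3 - <<'E'
from h import *
p=snap('wrist','w17.png');s=sense();print(s['tcp_pos'],s['ee_rot'][:,1],s['joints'])
for X in ([.4487,-.457,.067],[.4037,-.459,.024],[.5384,-.4529,.024]):print(proj(p,X,1).round())
print([(round(d['conf'],2),np.round(d['centre']).tolist()) for d in search_frame(p,'fan_slide_grip')])
h=p['color'].astype(int)
for y in range(100,206,4): print(y,''.join('%d'%min(9,h[y,x].max()//12) for x in range(190,340)))
E
```

```text
time_s: 57.1
tcp_pos: [0.4114, -0.1518, 0.3744]
ee_rot: [[0.047, -0.999, -0.0], [-0.999, -0.047, 0.0], [-0.0, 0.0, -1.0]]
wrist_force: [0.3, -0.0, -0.0]
gripper_width: 0.005
gripper_force: 0.0
time_s: 58.1
tcp_pos: [0.4317, -0.3962, 0.3379]
ee_rot: [[0.048, -0.999, 0.001], [-0.999, -0.048, -0.0], [0.0, -0.001, -1.0]]
wrist_force: [0.4, 0.5, -0.5]
gripper_width: 0.003
gripper_force: 0.0
[ 0.43164691 -0.39615361  0.33809043] [-0.9988289  -0.04835986 -0.00146524] [-2.67198932e+01  1.49704439e+01  6.55107394e+00 -5.77671861e-03
 -8.14874119e+01  2.94926134e+01]
[269. 126.]
[301. 126.]
[210. 126.]
[(0.83, [272.0, 126.0])]
100 999999999999999999999999999999999999998699999999999999999999999999999999999999999999999999999999999999999999999999999999999999999999999999999999999999
104 999999999999999999999999999999999999999689999999988887777777667666565666555555554434333344336999999855555656778889999999999999999999999999999999999999
108 988989999999999999999999999999999999999999999999999999999999999999999999999999999999999999999999999999999999999999999999999999999999999999999999999999
112 899999
[... 3009 characters left out ...]
99999999999999999999999999999999999999999999999999999999999999999999999999999999
192 999999999999999999999999999999999999999999999999999999997899988888889889999988887556699999999999999999999999999999999999999999999999999999999999999999
196 999999999999999999999999999999999999999999999999999999997899799999999999998888899999999999999788899999999999999999999999999999999999999998769999999999
200 999999999999999999999999999999999999999999999999999999997899898889998988899999998889899999987877799999999899999999999998788779999999999979999999999999
204 999999999999999999999999999999999999999999999999999999978999889999999998999999989999999999899999999999997898889998999997777877999899999998778879999999
```

```bash

python3 -m pendant '[{"x":-0.1,"y":-0.12,"z":0,"rx":0,"ry":0,"rz":0,"claw":0},{"x":-0.187,"y":-0.252,"z":-0.1,"rx":0,"ry":0,"rz":0,"claw":0},{"x":-0.187,"y":-0.252,"z":-0.2,"rx":0,"ry":0,"rz":0,"claw":0},{"x":-0.187,"y":-0.252,"z":-0.35,"rx":0,"ry":0,"rz":0,"claw":0},{"x":-0.187,"y":-0.252,"z":-0.5,"rx":0,"ry":0,"rz":0,"claw":0},{"x":-0.187,"y":-0.252,"z":-0.65,"rx":0,"ry":0,"rz":0,"claw":0},{"x":-0.187,"y":-0.252,"z":-0.8,"rx":0,"ry":0,"rz":0,"claw":0},{"x":-0.187,"y":-0.252,"z":-0.8,"rx":0,"ry":0,"rz":0,"claw":0}]'
python3 -m pendant '[{"x":0,"y":0,"z":-0.1,"rx":0,"ry":0,"rz":0,"claw":0},{"x":0,"y":0,"z":-0.2,"rx":0,"ry":0,"rz":0,"claw":0},{"x":0,"y":0,"z":-0.3,"rx":0,"ry":0,"rz":0,"claw":0},{"x":0,"y":0,"z":-0.4,"rx":0,"ry":0,"rz":0,"claw":0},{"x":0,"y":0,"z":-0.4,"rx":0,"ry":0,"rz":0,"claw":0},{"x":0.04,"y":0.002,"z":-0.4,"rx":0,"ry":0,"rz":0,"claw":0},{"x":0.08,"y":0.004,"z":-0.4,"rx":0,"ry":0,"rz":0,"claw":0},{"x":0.12,"y":0.006,"z":-0.4,"rx":0,"ry":0,"rz":0,"claw":0}]'
```

```text
time_s: 59.2
tcp_pos: [0.3833, -0.4584, 0.1349]
ee_rot: [[0.047, -0.999, -0.005], [-0.999, -0.047, 0.004], [-0.004, 0.005, -1.0]]
wrist_force: [0.5, -0.5, 0.2]
gripper_width: 0.006
gripper_force: 0.0
time_s: 60.2
tcp_pos: [0.416, -0.4593, 0.0382]
ee_rot: [[0.047, -0.999, 0.002], [-0.999, -0.047, -0.001], [0.001, -0.002, -1.0]]
wrist_force: [0.6, 0.2, 0.2]
gripper_width: 0.006
gripper_force: 0.0
```

```bash

python3 -m pendant '[{"x":0.04,"y":0.002,"z":0,"rx":0,"ry":0,"rz":0,"claw":0},{"x":0.08,"y":0.004,"z":0,"rx":0,"ry":0,"rz":0,"claw":0},{"x":0.12,"y":0.006,"z":0,"rx":0,"ry":0,"rz":0,"claw":0},{"x":0.16,"y":0.008,"z":0,"rx":0,"ry":0,"rz":0,"claw":0},{"x":0.2,"y":0.01,"z":0,"rx":0,"ry":0,"rz":0,"claw":0},{"x":0.24,"y":0.011,"z":0,"rx":0,"ry":0,"rz":0,"claw":0},{"x":0.27,"y":0.012,"z":0,"rx":0,"ry":0,"rz":0,"claw":0},{"x":0.3,"y":0.013,"z":0,"rx":0,"ry":0,"rz":0,"claw":0}]'
python3 -m pendant '[{"x":0.004,"y":0,"z":0,"rx":0,"ry":0,"rz":0,"claw":0},{"x":0.008,"y":0,"z":0,"rx":0,"ry":0,"rz":0,"claw":0},{"x":0.012,"y":0,"z":0,"rx":0,"ry":0,"rz":0,"claw":0},{"x":0.016,"y":0,"z":0,"rx":0,"ry":0,"rz":0,"claw":0},{"x":0.02,"y":0,"z":0,"rx":0,"ry":0,"rz":0,"claw":0},{"x":0.024,"y":0,"z":0,"rx":0,"ry":0,"rz":0,"claw":0},{"x":0.028,"y":0,"z":0,"rx":0,"ry":0,"rz":0,"claw":0},{"x":0.032,"y":0,"z":0,"rx":0,"ry":0,"rz":0,"claw":0}]'
```

```text
time_s: 61.2
tcp_pos: [0.4896, -0.4554, 0.0367]
ee_rot: [[0.046, -0.999, -0.001], [-0.999, -0.046, 0.001], [-0.001, 0.001, -1.0]]
wrist_force: [-2.8, 2.3, 2.3]
gripper_width: 0.005
gripper_force: 1.3
time_s: 62.2
tcp_pos: [0.4907, -0.4551, 0.0367]
ee_rot: [[0.045, -0.999, -0.013], [-0.999, -0.045, 0.005], [-0.006, 0.012, -1.0]]
wrist_force: [-17.3, 0.4, 8.8]
gripper_width: 0.005
gripper_force: 8.7
```

The force rose to 17 N at x = 0.491, which is the end stop. I'll back off, lift and verify.

```bash

python3 -m pendant '[{"x":-0.04,"y":0,"z":0,"rx":0,"ry":0,"rz":0,"claw":0},{"x":-0.1,"y":0,"z":0,"rx":0,"ry":0,"rz":0,"claw":0},{"x":-0.2,"y":0,"z":0.1,"rx":0,"ry":0,"rz":0,"claw":0},{"x":-0.2,"y":0,"z":0.3,"rx":0,"ry":0,"rz":0,"claw":0},{"x":-0.2,"y":0.1,"z":0.5,"rx":0,"ry":0,"rz":0,"claw":0},{"x":-0.2,"y":0.2,"z":0.7,"rx":0,"ry":0,"rz":0,"claw":0},{"x":-0.2,"y":0.24,"z":0.9,"rx":0,"ry":0,"rz":0,"claw":0},{"x":-0.2,"y":0.24,"z":1,"rx":0,"ry":0,"rz":0,"claw":0}]'
python3 - <<'E'
from h import *
p=snap('wrist','w18.png');s=sense();print(s['tcp_pos'],s['wrist_force'])
for l in search_frame(p,'fan_slide_grip'):print(l['conf'],l['centre'],atz(p,l['centre'],.067,1))
for X in ([.446,-.457,.067],[.536,-.4529,.067]):print(proj(p,X,1).round())
h=p['color'].astype(int)
c=proj(p,[.49,-.455,.067],1).astype(int)
for y in range(c[1]-18,c[1]+14,4): print(y,c[0]-80,''.join('%d'%min(9,h[y,x].max()//12) for x in range(c[0]-80,c[0]+90)))
q=snap('top');
for i in (q,snap('scene')):
  for l in ('hoop1_mid','holder1_mid','upper_mid'):
    print(l,[(round(r['conf'],2),np.round(r['centre']).tolist()) for r in search_frame(i,l)])
E
```

```text
time_s: 63.2
tcp_pos: [0.4487, -0.3956, 0.2913]
ee_rot: [[0.048, -0.999, 0.007], [-0.999, -0.048, -0.004], [0.004, -0.007, -1.0]]
wrist_force: [0.1, -0.3, -0.4]
gripper_width: 0.006
gripper_force: 0.0
[ 0.44938915 -0.3967438   0.29393821] [ 0.408984   -1.31493957  3.64679663]
0.85 [232.6, 129.4] [ 0.5089471  -0.45302413  0.067     ]
0.4 [107.1, 244.0] [ 0.69244914 -0.29226327  0.067     ]
[286. 128.]
[211. 129.]
110 168 99999999999999999999999886999999999999999999999999999999999999999999999999999999999999999999999999999999999999999999999999999999999999999999999999999999999999999999999999
114 168 99999999999999999999999898999999999999999999999999999999999999999999999999999999999999999999999999999999999999999999999999999999999999999999999999999999999999999999999999
118 168 99999999999999999999999998899999999999999999997222222322222232323223233333333443334334333434343344444444444434444443444444534444444444444444544445444544999999999999999999
122 168 9999999999999999999999999789999999999995565656402443334443433344443343322111333433433243443334334443433443434444444444544444444544444444455
[... 356 characters left out ...]
444454534554444999999999999999999
134 168 99999999999999999999999898799999999999997655565122333323333333334344333222133344334333444444434343344343344334444343434444434435545444444444444444454544899999999999999999
138 168 99999999999899999999999999795556556656555665565455554555999999999999999999999999999999999999999999999999999999999999999999999999999999999999999999999999999999999999999999
hoop1_mid [(0.57, [161.0, 146.0]), (0.45, [288.0, 162.0])]
holder1_mid [(0.9, [313.0, 176.0])]
upper_mid [(0.72, [178.0, 317.0]), (0.67, [288.0, 161.0]), (0.31, [312.0, 176.0])]
hoop1_mid [(0.92, [404.0, 129.0])]
holder1_mid [(0.96, [319.0, 270.0])]
upper_mid [(0.93, [258.0, 110.0]), (0.56, [400.0, 169.0])]
```

```bash
python3 - <<'E'
from h import *
p=snap('wrist')
for n in (214.5,239,243.5):print(n,atz(p,(n,127),.067,1)[0].round(4),atz(p,(n,127),.024,1)[0].round(4))
print('slot near', atz(p,(319.5,127),.024,1)[0])
h=cv2.imread('pics/w18.png').astype(int)
for y in range(112,140,2): print(y,' '.join('%2d'%h[y,x].max() for x in range(208,252)))
h=cv2.imread('pics/w17.png').astype(int)
print()
for y in range(112,138,2): print(y,' '.join('%2d'%h[y,x].max() for x in range(244,290)))
E
```

```text
214.5 0.5261 0.5347
239 0.4969 0.5021
243.5 0.4916 0.4962
slot near 0.39755990230615784
112 132 134 127 131 133 129 130 132 129 133 126 132 132 129 133 131 128 135 131 133 133 131 125 133 131 131 132 133 133 135 133 135 134 135 133 132 134 134 131 136 135 133 132 135
114 130 132 131 128 128 132 130 131 129 131 132 130 130 132 129 131 135 128 132 130 132 134 133 132 131 134 133 135 133 135 131 136 132 137 134 137 135 138 136 137 136 134 136 138
116 131 129 133 131 128 131 133 135 139 141 138 135 138 131 137 132 132 129 127 129 134 125 121 120 126 124 121 120 117 108 99 100 100 100 96 94 83 86 85 83 81 80 79 76
118 130 138 138 140 139 145 94 30 34 34 34 29 31 36 32 27 35 33 32 28 37 31 39 34 40 33 31 45 26 36 36 42 38 44 46 47 43 49 48 42 44 45 52 43
120 67 62 62 69 71 73 41 27 16 24 32 34 31 35 33 26 34 28 27 30 28 39 39 30 38 41 38 43 36 39 43 36 26 11 32 34 50 52 41 55 43 49 48 41
122 66 73 67 77 70 78 48  7 31 48 50 45 45 41 48 49 56 37 51 47 46 46 53 51 51 54 44 47 54 44 47 35 30 14 16 21 44 47 44 51 46 47 52 47
124 87 71 64 68 70 71 55 17 35 44 49 40 36 42 39 38 44 44 51 42 42 51
[... 2348 characters left out ...]
46 45 49 45 46 43 54 51 55 54 52 53 49 53 32 34 55 52 50 51 54 54 54 46
130 37 49 42 46 36 26 31 25 22 22 27 31 27 24 14 17 38 44 41 45 38 43 45 45 43 56 40 53 50 47 51 52 53 44 55 48 37 34 55 49 51 52 49 49 47 53
132 42 44 45 46 43 26 23 23  9 23 16 14 41 46 50 26 29 30 34 31 32 25 30 35 31 43 39 34 28 35 27 41 31 29 29 31 35 40 47 43 42 45 48 49 49 54
134 26 25 40 47 47 49 63 73 77 72 81 82 82 86 85 87 95 91 91 95 96 94 95 99 94 98 95 99 103 97 100 101 97 106 92 101 102 114 115 114 114 115 117 117 117 116
136 134 132 134 135 134 133 136 134 136 135 133 134 137 132 136 135 133 137 134 134 133 135 135 134 135 134 136 131 139 136 136 135 135 138 135 134 138 131 137 139 138 136 137 134 136 135
```

The grip started at about 0.45 m and now sits at 0.512 m, flush with the slot's far end. The slot spans 0.398 to 0.535 m, so this is the end stop. The gripper is clear, so I'm handing in.

```bash
python3 -c "
from station import *
print(sense()['time_s'],finish_job())"
```

```text
the job is handed in; nothing more can be done
63.75 None
```

I handed the job in at 63.75 s; `finish_job()` returned no verdict. By the cameras and force readings, the hanger is on the rail, both plaque holders are on its lower bar, both hoops are on the J-hook, and the fan switch was pushed to its end stop last.

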